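Turn a tray of ball knobs over into an empty tray

TASK

Move all six yellow ball knobs from the blue tray into the empty green tray in one go: turn the green tray over face-down onto the blue one so that their rims meet, then turn the pair over together, held shut, so that it lies on the green tray's slope with the green tray underneath. Finally lift the blue tray off and lay it, empty and face up, back on its own slope; spill no knob and leave the things around the stand alone.

Things in the scene. Friction and masses are not known exactly. Their poses are not given: they have to be found in the camera images.
- stand: Fixed stand, grey base 140 x 330 x 8 mm; origin at the centre of its underside on the bench, z up, y across. Two aluminium decks 140 wide, 76 mm long rise at 45 degrees to the middle: the blue tray's faces +y, the green tray's faces -y. Top edges at y = +-75, z = 86 mm, open between. At each deck's foot a ledge 14 mm proud; the lower tray rests against it and, let go higher up the deck, slides down to it.
- tray_blue: Blue tray, loose, 0.1 kg, at the start full, face up on the +y deck. Body 76 (x) x 111 (y) x 19 (z) mm; origin at the centre of its underside, z out of the open face, x up the slope to its lip. Six square pockets 29 wide, 16 mm deep, floor 3 mm, at x = +-17.5, y = -35, 0, 35 mm. Face to face with the green tray, lips at the same end, the undersides are 38 mm apart.
- tray_green: Green tray, loose, same shape, size and axes as the blue one; at the start empty, face up on the -y deck, its x up its own slope (its y opposite to the stand's x). Swung over the middle of the stand by a quarter turn about the stand's x axis, it comes face-down on the blue tray.
- blue_lip (a point): Blue tray's grip: flat lip at its upper end, 6 mm thick (tray z 13 to 19, flush with the rim), from tray x = 38 to 88 and y = -14 to +55 mm, free above and below; this point is at x = 60, y = 34, z = 16 mm. When the trays are face to face the lips touch over y = -14 to 14 (12 mm together: pinch there for both); over y = 14 to 55 each lip is alone (pinch there for one).
- green_lip (a point): Green tray's grip: the same lip on the green tray, this point at tray x = 60, y = 34, z = 16 mm. Axes as the tray's.
- knob0: Yellow plastic ball knob 1 of 6, a ball 25 mm in diameter with a flat brass spot, 14 g; origin at the ball's centre; it turns freely. In a pocket it lies on the floor (centre 15.5 mm above the tray's underside) against the lower wall, and stands 9 mm above the rim.
- knob1: Yellow plastic ball knob 2 of 6, a ball 25 mm in diameter with a flat brass spot, 14 g; origin at the ball's centre; it turns freely. In a pocket it lies on the floor (centre 15.5 mm above the tray's underside) against the lower wall, and stands 9 mm above the rim.
- knob2: Yellow plastic ball knob 3 of 6, a ball 25 mm in diameter with a flat brass spot, 14 g; origin at the ball's centre; it turns freely. In a pocket it lies on the floor (centre 15.5 mm above the tray's underside) against the lower wall, and stands 9 mm above the rim.
- knob3: Yellow plastic ball knob 4 of 6, a ball 25 mm in diameter with a flat brass spot, 14 g; origin at the ball's centre; it turns freely. In a pocket it lies on the floor (centre 15.5 mm above the tray's underside) against the lower wall, and stands 9 mm above the rim.
- knob4: Yellow plastic ball knob 5 of 6, a ball 25 mm in diameter with a flat brass spot, 14 g; origin at the ball's centre; it turns freely. In a pocket it lies on the floor (centre 15.5 mm above the tray's underside) against the lower wall, and stands 9 mm above the rim.
- knob5: Yellow plastic ball knob 6 of 6, a ball 25 mm in diameter with a flat brass spot, 14 g; origin at the ball's centre; it turns freely. In a pocket it lies on the floor (centre 15.5 mm above the tray's underside) against the lower wall, and stands 9 mm above the rim.
- mug: White mug, 81 x 117 x 97 mm, origin at its underside; bystander.
- tape_roll: Brown roll of packing tape, 114 mm across, 48 mm high; bystander.
- marker: White felt marker with a blue cap, 147 mm long, lying; bystander.
- box_cutter: Orange snap-blade cutter, 158 mm long, lying; bystander.

How it is judged:
On the way, in this order (a step that is already met when the one before it is completed fails the run):
1. the green tray lies face-down on the full blue tray, rims together, on the blue tray's slope (z of tray_blue in the frame of tray_green between 0.034 and 0.044 m and x of tray_blue in the frame of tray_green between -0.008 and 0.008 m and y of tray_blue in the frame of tray_green between -0.008 and 0.008 m and angle between the z axis of tray_green and the z axis of tray_blue, either way round below 0.12 rad and x of tray_blue in the frame of stand between -0.035 and 0.035 m and y of tray_blue in the frame of stand between 0.0878701 and 0.11587 m and z of tray_blue in the frame of stand between 0.0451299 and 0.0731299 m and angle between tray_blue's own z axis and vertical between 0.67 and 0.9 rad and angle between tray_green's own z axis and vertical above 2.1 rad and x of knob0 in the frame of tray_blue between -0.037 and 0.037 m and y of knob0 in the frame of tray_blue between -0.055 and 0.055 m and z of knob0 in the frame of tray_blue between 0.012 and 0.026 m and x of knob1 in the frame of tray_blue between -0.037 and 0.037 m and y of knob1 in the frame of tray_blue between -0.055 and 0.055 m and z of knob1 in the frame of tray_blue between 0.012 and 0.026 m and x of knob2 in the frame of tray_blue between -0.037 and 0.037 m and y of knob2 in the frame of tray_blue between -0.055 and 0.055 m and z of knob2 in the frame of tray_blue between 0.012 and 0.026 m and x of knob3 in the frame of tray_blue between -0.037 and 0.037 m and y of knob3 in the frame of tray_blue between -0.055 and 0.055 m and z of knob3 in the frame of tray_blue between 0.012 and 0.026 m and x of knob4 in the frame of tray_blue between -0.037 and 0.037 m and y of knob4 in the frame of tray_blue between -0.055 and 0.055 m and z of knob4 in the frame of tray_blue between 0.012 and 0.026 m and x of knob5 in the frame of tray_blue between -0.037 and 0.037 m and y of knob5 in the frame of tray_blue between -0.055 and 0.055 m and z of knob5 in the frame of tray_blue between 0.012 and 0.026 m), for 0.2 s.
2. the pair, turned over together, lies on the green tray's slope with the green tray underneath and all knobs between the trays (z of tray_blue in the frame of tray_green between 0.034 and 0.044 m and x of tray_blue in the frame of tray_green between -0.008 and 0.008 m and y of tray_blue in the frame of tray_green between -0.008 and 0.008 m and angle between the z axis of tray_green and the z axis of tray_blue, either way round below 0.12 rad and x of tray_green in the frame of stand between -0.035 and 0.035 m and y of tray_green in the frame of stand between -0.11587 and -0.0878701 m and z of tray_green in the frame of stand between 0.0451299 and 0.0731299 m and angle between tray_green's own z axis and vertical between 0.67 and 0.9 rad and angle between tray_blue's own z axis and vertical above 2.1 rad and x of knob0 in the frame of tray_green between -0.037 and 0.037 m and y of knob0 in the frame of tray_green between -0.055 and 0.055 m and z of knob0 in the frame of tray_green between 0.012 and 0.026 m and x of knob1 in the frame of tray_green between -0.037 and 0.037 m and y of knob1 in the frame of tray_green between -0.055 and 0.055 m and z of knob1 in the frame of tray_green between 0.012 and 0.026 m and x of knob2 in the frame of tray_green between -0.037 and 0.037 m and y of knob2 in the frame of tray_green between -0.055 and 0.055 m and z of knob2 in the frame of tray_green between 0.012 and 0.026 m and x of knob3 in the frame of tray_green between -0.037 and 0.037 m and y of knob3 in the frame of tray_green between -0.055 and 0.055 m and z of knob3 in the frame of tray_green between 0.012 and 0.026 m and x of knob4 in the frame of tray_green between -0.037 and 0.037 m and y of knob4 in the frame of tray_green between -0.055 and 0.055 m and z of knob4 in the frame of tray_green between 0.012 and 0.026 m and x of knob5 in the frame of tray_green between -0.037 and 0.037 m and y of knob5 in the frame of tray_green between -0.055 and 0.055 m and z of knob5 in the frame of tray_green between 0.012 and 0.026 m), for 0.2 s.
At the end, for the whole second after the job is handed in: All six knobs lie on the pocket floors of the green tray; it and the empty blue tray lie face up, each on its own slope (within 14 mm across the stand and in height, 35 mm along it, and about 0.11 rad of flat on the deck); all at rest (x of knob0 in the frame of tray_green between -0.037 and 0.037 m and y of knob0 in the frame of tray_green between -0.055 and 0.055 m and z of knob0 in the frame of tray_green between 0.012 and 0.02 m and x of knob1 in the frame of tray_green between -0.037 and 0.037 m and y of knob1 in the frame of tray_green between -0.055 and 0.055 m and z of knob1 in the frame of tray_green between 0.012 and 0.02 m and x of knob2 in the frame of tray_green between -0.037 and 0.037 m and y of knob2 in the frame of tray_green between -0.055 and 0.055 m and z of knob2 in the frame of tray_green between 0.012 and 0.02 m and x of knob3 in the frame of tray_green between -0.037 and 0.037 m and y of knob3 in the frame of tray_green between -0.055 and 0.055 m and z of knob3 in the frame of tray_green between 0.012 and 0.02 m and x of knob4 in the frame of tray_green between -0.037 and 0.037 m and y of knob4 in the frame of tray_green between -0.055 and 0.055 m and z of knob4 in the frame of tray_green between 0.012 and 0.02 m and x of knob5 in the frame of tray_green between -0.037 and 0.037 m and y of knob5 in the frame of tray_green between -0.055 and 0.055 m and z of knob5 in the frame of tray_green between 0.012 and 0.02 m and x of tray_green in the frame of stand between -0.035 and 0.035 m and y of tray_green in the frame of stand between -0.11587 and -0.0878701 m and z of tray_green in the frame of stand between 0.0451299 and 0.0731299 m and angle between tray_green's own z axis and vertical between 0.67 and 0.9 rad and x of tray_blue in the frame of stand between -0.035 and 0.035 m and y of tray_blue in the frame of stand between 0.0878701 and 0.11587 m and z of tray_blue in the frame of stand between 0.0451299 and 0.0731299 m and angle between tray_blue's own z axis and vertical between 0.67 and 0.9 rad and linear speed of each of tray_blue, tray_green, knob0, knob1, knob2, knob3, knob4, knob5 below 0.02 m/s); the robot touches nothing.
It fails at once if a knob was spilled (it is out of both trays) ((distance between knob0 and tray_blue above 0.06 m and distance between knob0 and tray_green above 0.06 m) or (distance between knob1 and tray_blue above 0.06 m and distance between knob1 and tray_green above 0.06 m) or (distance between knob2 and tray_blue above 0.06 m and distance between knob2 and tray_green above 0.06 m) or (distance between knob3 and tray_blue above 0.06 m and distance between knob3 and tray_green above 0.06 m) or (distance between knob4 and tray_blue above 0.06 m and distance between knob4 and tray_green above 0.06 m) or (distance between knob5 and tray_blue above 0.06 m and distance between knob5 and tray_green above 0.06 m)).
It fails at once if a thing beside the stand was pushed more than 20 mm (distance of any of mug, tape_roll, marker, box_cutter from where it was at the start of the episode above 0.02 m).
It also fails if it takes over 67 s, if anything falls off the work surface, if the arm or the gripper's body presses on something with over 40 N, if the wrist force passes 120 N, or if a joint passes its speed limit or range.

ROBOT

A 7-joint arm with a two-finger parallel gripper is mounted at the origin on a cart in front of the work surface, level with it; the furniture and walls round the work are solid. World frame = base frame: x ahead of the robot, y to its left, z up, the work surface at z = 0. Lengths are in m, angles in rad, forces in N, time in s.
With the tool pointing down it reaches from about 0.4 to 0.85 m from the base axis. Payload 10.4 kg.
Tool frame: the origin (TCP) lies at the very end of the fingers, on their centre line; the grasp point (between the pads) lies 19 mm behind it (manip.grip_point_offset is the z of the grasp point in the tool frame, in m); z points along the fingers, y is the direction in which the jaws open and shut (so a half turn about z gives the same grasp; the last joint's range is limited). The gripper opens to 85 mm and grips with 20 to 120 N. Pads are 22 mm wide; open, the fingers measure 114 mm over their backs; the gripper's body (76 mm by 85 mm) begins 54 mm behind the grasp point. The pads swing forward as they close: fully open they stand 13 mm farther back than shut.
Start: joints at [1.185, 0.332, -0.065, 1.46, 0.022, 1.35, -0.088], TCP at [0.222, -0.584, 0.231] pointing down, gripper open.
Joint ranges: [-2.6, 2.6], [-0.5, 2.12], [-1.47, 1.34], [0.16, 2.42], [-1.27, 4.41], [0.06, 2.06], [-2.6, 2.6]. Speed limits (rad/s): [2.22, 2.22, 2.79, 2.79, 3.14, 3.14, 3.14].

INTERFACE

Orientations are given as a unit quaternion [x, y, z, w].
In Python, from workcell import manip, camera, get_calibration, hand_in gives the robot as it stands.
- The arm moves only by the shell command python3 -m pendant 'ROWS' [FORCE]. ROWS is JSON, a list of rows, each a list of 5 numbers: the shift along the tool's x, y, z in units of 40 mm (1.0 is 40 mm), then the turn about the tool's z in units of 6 degrees (1.0 is 6 degrees), then the closure, from 0 (fully open) to 1 (shut). A call has 1 to 5 rows; each row is the pose to reach, as a shift and turn from the pose commanded when the call began, along the tool's axes at that moment; what a row does not reach only later rows make up. A row lasts 1/8 s, in which the tool goes at most 62.5 mm and 10.7 degrees, less where a joint would pass 70% of its speed; a pose out of reach is approached as far as the arm can. A call with a gripper value outside its range is refused whole. The fingers move at their own pace and stop on an object; FORCE is the grip in N (left out, the last holds). Time passes only in rows, so rows that repeat a pose let the fingers close. It gives the time, the measured TCP pose, the force and the opening at its end, in the units of the state.
- manip.get_obs(): the state, without advancing time (a new reading comes with each control period).
- camera(name): name is "scene" or "top"; returns (picture, depth): 400x640x3 uint8, red, green, blue; 400x640 float32, m along the optical axis (not along the pixel's ray), 0 where there is no reading.
- get_calibration(name): a dict with "vfov" (degrees; the focal length in pixels is half the picture's height over the tangent of half this angle, whatever the lens; pixels are square), "cx", "cy" (the principal point, pixels), "position" and "rotation" of the camera in the world. Camera axes: x right, y down, z forward; pixel columns grow to the right and rows downward; lengths in m; the calibration is good to about 2 mm. A picture is of the moment at which its call begins. get_calibration takes no time and is no camera call.
- hand_in(): hands the job in, once; it reports no verdict.
The state is a dict: "clock": time; "joint_pos": joint angles; "joint_velocities": joint speeds; "tau": joint torques, N m; "position": TCP position; "ee_rot": TCP orientation; "ft_force": force on the tool from outside, world axes, zero at the start; "torque": the same for the moment, N m; "grip_width": opening from 0.0 (shut) to 1.0 (fully open).
Only numpy, scipy, OpenCV 4.12 (cv2) and the standard library are available. Lean on these libraries where they do the work, as an engineer would, in place of code of your own. Each camera call takes 0.05 s, during which the arm holds its last target.

## Working session

There is one attempt and no reset: what is moved stays moved. The work goes in short steps, Python scripts to look and compute and a shell command to move; the robot and the scene stay as the last step left them, time stands still between calls to the robot, and variables do not carry over. Pictures are saved under pics/ and viewed, and the job is handed in when it is done.

```bash
ls -la; mkdir -p pics
cat > h.py <<'E'
import numpy as np,cv2
from workcell import manip,camera,get_calibration
from scipy.spatial.transform import Rotation as R
def K(n):
    c=get_calibration(n); f=200/np.tan(np.radians(c['vfov'])/2)
    Rm=np.array(c['rotation']); 
    if Rm.size==4: Rm=R.from_quat(Rm.ravel()).as_matrix()
    return f,c['cx'],c['cy'],np.array(c['position']),Rm.reshape(3,3)
def cloud(n,d):
    f,cx,cy,p,Rm=K(n); v,u=np.mgrid[0:400,0:640]
    P=np.stack([(u-cx)/f*d,(v-cy)/f*d,d],-1)
    return P@Rm.T+p
def proj(n,X):
    f,cx,cy,p,Rm=K(n); q=(np.atleast_2d(X)-p)@Rm
    return np.c_[q[:,0]/q[:,2]*f+cx,q[:,1]/q[:,2]*f+cy]
E
python3 - <<'E'
from h import *
import workcell
print(manip.get_obs()); print(manip.grip_point_offset, [a for a in dir(manip) if a[0]!='_'])
for n in('scene','top'):
    print(get_calibration(n))
    a,d=camera(n); cv2.imwrite(f'pics/{n}0.png',cv2.cvtColor(a,cv2.COLOR_RGB2BGR)); np.savez(f'{n}0.npz',a=a,d=d)
E
```

```text
total 12
drwxr-xr-x  3 agent agent 4096 Dec  7 13:18 .
drwxr-xr-x 23 root  root  4096 Dec  7 13:18 ..
drwxr-xr-x  2 agent agent 4096 Dec  7 13:18 pics
{'clock': 0.0, 'joint_pos': array([ 1.18539106,  0.33282979, -0.06469169,  1.46092641,  0.02158366,
        1.34989728, -0.08848858]), 'joint_velocities': array([ 0.00077923,  0.00035159, -0.00112551,  0.00023283, -0.00062019,
       -0.00049716,  0.00124819]), 'tau': array([-4.03998893e-04, -6.25440574e+01,  4.94996295e-02, -3.91604590e+01,
        1.63286930e-02,  9.83635458e-03, -2.55812199e-05]), 'position': array([ 0.2216768, -0.5839736,  0.2305493]), 'ee_rot': array([ 9.83589520e-01,  1.80419481e-01, -1.48071474e-04, -6.66829422e-04]), 'ft_force': array([ 0.44642136,  0.37103352, -0.13115697]), 'torque': array([ 0.03334499,  0.00971863, -0.00085874]), 'grip_width': 1.0002777351904473}
-0.0187 ['MotionError', 'get_obs', 'grip_point_offset']
{'vfov': 55.15070332782443, 'cx': 318.3586055166393, 'cy': 201.12007786471833, 'position': array([-0.06202603,  0.56059709,  0.7700913 ]), 'rotation': array([-0.36126281,  0.83136514, -0.38948189,  0.16317181])}
{'vfov': 45.44904755843797, 'cx': 314.8824389541041, 'cy': 199.0693008869838, 'position': array([0.27292038, 0.00218647, 1.43342016]), 'rotation': array([-0.6974091 ,  0.70947043, -0.07406534,  0.0691851 ])}
```

View pics/scene0.png

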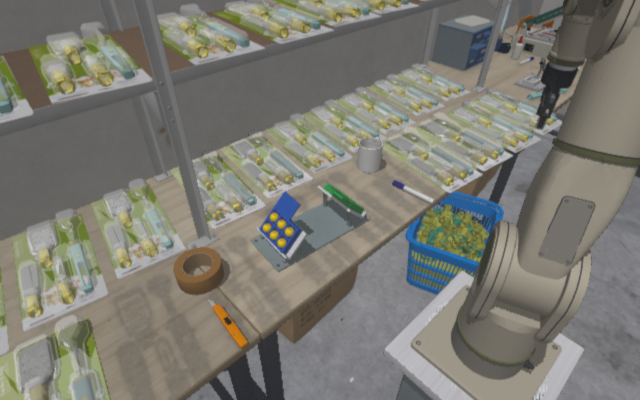

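View pics/top0.png

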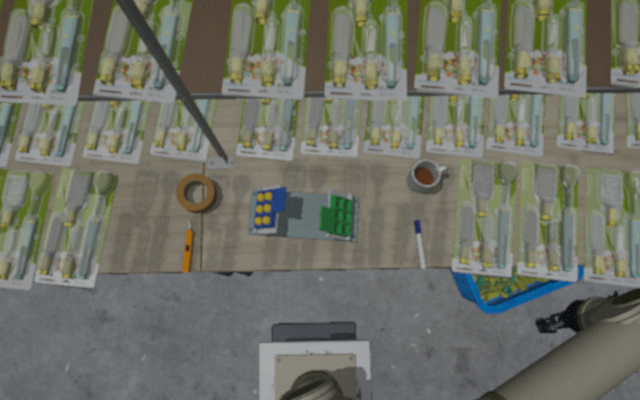

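Run:
```python
from h import *
for n in('top','scene'):
    z=np.load(n+'0.npz'); a=z['a'];d=z['d']; P=cloud(n,d)
    hsv=cv2.cvtColor(a,cv2.COLOR_RGB2HSV)
    box=np.zeros((400,640),bool)
    if n=='top': box[175:255,240:365]=1
    else: box[170:275,240:380]=1
    ok=(d>0)&box
    for name,lo,hi in(('blue',(105,120,40),(130,255,255)),('green',(45,120,30),(85,255,255)),('yellow',(15,120,90),(32,255,255))):
        m=ok&(cv2.inRange(hsv,lo,hi)>0)
        pts=P[m]; pts=pts[(pts[:,2]>0)&(pts[:,2]<.3)]
        print(n,name,len(pts),pts.min(0).round(3),pts.max(0).round(3),pts.mean(0).round(4))
        if name!='yellow':
            # lip plane: RANSAC
            best=None;rng=np.random.default_rng(0)
            for _ in range(400):
                s=pts[rng.choice(len(pts),3,False)]; nn=np.cross(s[1]-s[0],s[2]-s[0]); l=np.linalg.norm(nn)
                if l<1e-5: continue
                nn/=l; i=abs((pts-s[0])@nn)<.002
                if best is None or i.sum()>best.sum(): best=i
            q=pts[best]; c=q.mean(0); nn=np.linalg.svd(q-c)[2][2]; nn*=np.sign(nn[2]); print('  plane',best.sum(),nn.round(3),c.round(4), q.min(0).round(4),q.max(0).round(4))
    # base: grey top plane z~0.008
    m=ok&(P[...,2]>.004)&(P[...,2]<.014)
    q=P[m][:,:2]; 
    r=cv2.minAreaRect((q*1000).astype(np.float32)); print(n,'base',len(q),r)
    im=a[np.ix_(np.where(box.any(1))[0],np.where(box.any(0))[0])]
    cv2.imwrite(f'pics/{n}_crop.png',cv2.resize(cv2.cvtColor(im,cv2.COLOR_RGB2BGR),None,fx=5,fy=5,interpolation=cv2.INTER_CUBIC))
    t=P[ok&(abs(P[...,2])<.004)]; print('table z',t[:,2].mean())
```

```text
top blue 479 [0.472 0.074 0.041] [0.581 0.167 0.142] [0.5304 0.1077 0.1044]
  plane 302 [0.06  0.712 0.7  ] [0.5339 0.1083 0.1054] [0.4723 0.0736 0.0469] [0.5808 0.1671 0.1382]
top green 945 [ 0.448 -0.119  0.008] [ 0.558 -0.022  0.138] [ 0.499  -0.0712  0.0813]
  plane 398 [-0.074 -0.72   0.691] [ 0.4954 -0.0626  0.0951] [ 0.4484 -0.1173  0.0409] [ 0.5564 -0.0218  0.1373]
top yellow 244 [0.482 0.119 0.038] [0.576 0.166 0.098] [0.5273 0.1404 0.0782]
top base 2681 ((521.701416015625, 29.337799072265625), (380.9550476074219, 243.494873046875), 89.05972290039062)
table z 8.859202708036565e-05
scene blue 775 [0.47  0.075 0.042] [0.583 0.171 0.134] [0.5287 0.1172 0.0939]
  plane 583 [0.067 0.705 0.706] [0.5324 0.1154 0.0968] [0.4703 0.0747 0.046 ] [0.5831 0.1707 0.1341]
scene green 155 [ 0.448 -0.113  0.048] [ 0.559 -0.017  0.135] [ 0.4985 -0.0492  0.1044]
  plane 106 [-0.058 -0.695  0.717] [ 0.4926 -0.0508  0.1059] [ 0.4482 -0.1077  0.0494] [ 0.5558 -0.0168  0.1348]
scene yellow 341 [ 0.48  -0.073  0.004] [0.749 0.169 0.094] [0.5344 0.1362 0.072 ]
scene base 2739 ((569.1207275390625, -16.021026611328125), (449.4166564941406, 441.6727294921875), 48.054237365722656)
table z -0.0011345676511744407
```

View pics/top_crop.png

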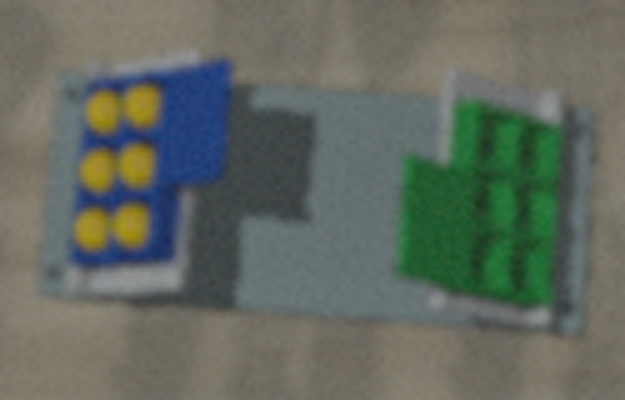

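View pics/scene_crop.png

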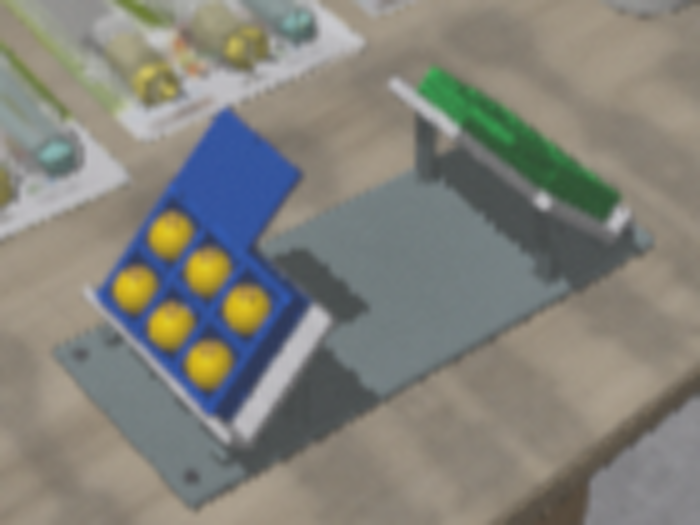

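Run:
```python
from h import *
def ray(n,uv,z):
    f,cx,cy,p,Rm=K(n); o=[]
    for u,v in uv:
        r=Rm@np.array([(u-cx)/f,(v-cy)/f,1]); o.append(p+r*(z-p[2])/r[2])
    return np.array(o)
c=np.array([(57,72),(595,108),(580,330),(40,295)])/5-.4+[240,175]
X=ray('top',c,.008); print(X.round(4)); 
s=np.array([(55,350),(195,508),(652,240)])/5-.4+[240,170]
Y=ray('scene',s,.008);print('scene',Y.round(4))
print('center',X.mean(0), 'yaw', np.arctan2(*(-(X[1]-X[0]))[:2]*[1,1]), [np.linalg.norm(X[i]-X[(i+1)%4]) for i in range(4)])
for n in('top','scene'):
    z=np.load(n+'0.npz'); a=z['a'];d=z['d']; P=cloud(n,d); hsv=cv2.cvtColor(a,cv2.COLOR_RGB2HSV)
    # contour corners of the blue mask
    for name,lo,hi in(('blue',(105,120,40),(130,255,255)),('green',(45,120,30),(85,255,255))):
        m=cv2.inRange(hsv,lo,hi); b=np.zeros_like(m)
        if n=='top': b[175:255,240:365]=1
        else: b[170:275,240:380]=1
        m=cv2.morphologyEx(m*b,cv2.MORPH_CLOSE,np.ones((5,5)))
        cs=max(cv2.findContours(m,0,2)[0],key=cv2.contourArea); ap=cv2.approxPolyDP(cs,2.5,True)[:,0]
        print(n,name,ap.tolist())
        for u,v in ap: print('   ',P[v,u].round(3))
```

```text
[[ 0.6008  0.1845  0.008 ]
 [ 0.5729 -0.1439  0.008 ]
 [ 0.4371 -0.13    0.008 ]
 [ 0.4637  0.1934  0.008 ]]
scene [[ 0.5992  0.1836  0.008 ]
 [ 0.4599  0.1968  0.008 ]
 [ 0.4346 -0.1272  0.008 ]]
center [0.51863023 0.02599194 0.008     ] yaw 0.08493207189737176 [np.float64(0.32960346378707783), np.float64(0.13644301867024597), np.float64(0.32452655704642047), np.float64(0.13739114946956)]
top blue [[284, 187], [269, 190], [273, 193], [270, 201], [257, 201], [257, 204], [269, 202], [272, 209], [269, 213], [255, 214], [271, 217], [268, 225], [256, 227], [273, 226], [274, 212], [284, 208]]
    [0.577 0.077 0.131]
    [0.578 0.122 0.092]
    [0.567 0.11  0.102]
    [0.545 0.119 0.094]
    [0.555 0.161 0.05 ]
    [0.545 0.161 0.053]
    [0.543 0.122 0.089]
    [0.52  0.112 0.105]
    [0.51  0.122 0.095]
    [0.516 0.167 0.047]
    [0.497 0.115 0.104]
    [0.475 0.124 0.097]
    [0.476 0.163 0.056]
    [0.474 0.111 0.087]
    [0.51  0.106 0.107]
    [0.517 0.077 0.131]
top green [[332, 196], [331, 206], [321, 207], [320, 229], [349, 234], [351, 201]]
    [ 0.558 -0.059  0.087]
    [ 0.529
[... 402 characters left out ...]
  [0.579 0.125 0.084]
    [0.563 0.116 0.096]
    [0.564 0.106 0.079]
    [0.546 0.128 0.083]
    [0.529 0.117 0.094]
    [0.509 0.127 0.086]
    [0.526 0.141 0.073]
    [0.545 0.132 0.079]
    [0.561 0.137 0.071]
    [0.58  0.131 0.076]
    [0.58  0.146 0.064]
    [0.559 0.138 0.07 ]
    [0.545 0.151 0.062]
    [0.56  0.163 0.048]
    [0.583 0.159 0.048]
    [0.475 0.171 0.048]
    [0.47  0.114 0.092]
    [0.512 0.108 0.09 ]
    [0.516 0.079 0.132]
scene green [[324, 187], [339, 198], [346, 198], [349, 206], [358, 205], [329, 185]]
    [ 0.559 -0.056  0.089]
    [ 0.492 -0.05   0.091]
    [ 0.471 -0.055  0.101]
    [ 0.453 -0.049  0.087]
    [ 0.467 -0.105  0.049]
    [ 0.549 -0.067  0.095]
```

```bash
cat >> h.py <<'E'
O=np.array([.5178,.027,0]); YAW=-.085
S=R.from_euler('z',YAW).as_matrix()
def w2s(X): return (np.atleast_2d(X)-O)@S
def s2w(X): return np.atleast_2d(X)@S.T+O
def rays(n,uv):
    f,cx,cy,p,Rm=K(n); uv=np.atleast_2d(uv)
    r=np.c_[(uv[:,0]-cx)/f,(uv[:,1]-cy)/f,np.ones(len(uv))]@Rm.T
    return p,r
def cast(n,uv,pt,nrm):
    # plane given in stand frame, result in stand frame
    p,r=rays(n,uv); p=w2s(p)[0]; r=r@S
    return p+r*(((pt-p)@nrm)/(r@nrm))[:,None]
s2=np.sqrt(.5)
TR={'blue':(np.array([0,.10187,.05913]),np.array([0,-s2,s2]),np.array([0,s2,s2])),
    'green':(np.array([0,-.10187,.05913]),np.array([0,s2,s2]),np.array([0,-s2,s2]))}
E
python3 - <<'E'
from h import *
for n in('top','scene'):
    z=np.load(n+'0.npz'); a=z['a']; hsv=cv2.cvtColor(a,cv2.COLOR_RGB2HSV)
    hsv=cv2.resize(hsv,None,fx=4,fy=4,interpolation=cv2.INTER_LINEAR)
    for name,lo,hi in(('blue',(100,90,40),(130,255,255)),('green',(45,90,30),(90,255,255))):
        m=cv2.inRange(hsv,lo,hi); b=np.zeros_like(m)
        if n=='top': b[700:1020,960:1460]=1
        else: b[680:1100,960:1520]=1
        m=m*b; v,u=np.nonzero(m); uv=np.c_[(u+.5)/4-.5,(v+.5)/4-.5]
        o,ux,nn=TR[name]; X=cast(n,uv,o+.019*nn,nn); t=(X-o)@ux*1000; x=X[:,0]*1000
        for c in(-30,-17,0,17,30,45,55,65,75,83):
            k=abs(t-c)<2
            if k.sum()>10: print(n,name,c,'x',x[k].min().round(1),x[k].max().round(1),'mid',((x[k].min()+x[k].max())/2).round(1))
        print('  t range',t.min().round(1),np.percentile(t,99.9).round(1))
E
```

```text
top blue -30 x -53.1 54.0 mid 0.4
top blue -17 x -55.3 55.1 mid -0.1
top blue 0 x -55.5 55.2 mid -0.1
top blue 17 x -55.0 54.3 mid -0.3
top blue 30 x -54.9 54.7 mid -0.1
top blue 45 x -55.8 53.9 mid -0.9
top blue 55 x -55.5 53.7 mid -0.9
top blue 65 x -14.5 54.0 mid 19.7
top blue 75 x -14.6 54.4 mid 19.9
top blue 83 x -14.5 54.6 mid 20.0
  t range -35.9 96.5
top green -30 x -58.1 46.9 mid -5.6
top green -17 x -60.6 46.8 mid -6.9
top green 0 x -60.9 48.2 mid -6.3
top green 17 x -60.7 47.7 mid -6.5
top green 30 x -61.0 48.1 mid -6.5
top green 45 x -61.6 46.6 mid -7.5
top green 55 x -60.3 25.1 mid -17.6
top green 65 x -58.6 7.0 mid -25.8
top green 75 x -58.5 7.8 mid -25.4
top green 83 x -58.6 8.6 mid -25.0
  t range -40.0 304.5
scene blue -30 x -65.0 54.4 mid -5.3
scene blue -17 x -65.9 53.7 mid -6.1
scene blue 0 x -64.9 54.3 mid -5.3
scene blue 17 x -64.9 54.6 mid -5.2
scene blue 30 x -65.8 54.8 mid -5.5
scene blue 45 x -15.9 53.9 mid 19.0
scene blue 55 x -14.9 53.9 mid 19.5
scene blue 65 x -15.0 53.9 mid 19.5
scene blue 75 x -15.1 53.7 mid 19.3
scene blue 83 x -15.5 54.0 mid 19.2
  t range -36.9 88.2
scene green -17 x -65.3 30.4 mid -17.4
scene green 0 x -75.4 42.5 mid -16.5
scene green 17 x -86.9 34.9 mid -26.0
scene green 30 x -95.9 43.1 mid -26.4
scene green 45 x -104.7 39.9 mid -32.4
scene green 55 x -111.2 33.3 mid -38.9
scene green 65 x -117.5 26.9 mid -45.3
scene green 75 x -121.9 21.3 mid -50.3
scene green 83 x -127.7 13.4 mid -57.1
  t range -24.3 715.3
```

```bash
cat > go.py <<'E'
import sys
from h import *
def st():
    o=manip.get_obs(); p=o['position']; Rm=R.from_quat(o['ee_rot']).as_matrix()
    s=w2s(p)[0]*1000; rs=S.T@Rm
    yaw=np.degrees(np.arctan2(rs[1,0],rs[0,0])); tilt=np.degrees(np.arccos(-Rm[2,2]))
    print('t=%.2f stand mm %s yaw_tool_vs_stand %.2f tilt %.2f F %s T %s grip %.3f'%(o['clock'],s.round(1),yaw,tilt,(S.T@o['ft_force']).round(1),(S.T@o['torque']).round(2),o['grip_width']))
    return p,Rm,s,yaw
if __name__=='__main__':
    p,Rm,s,yaw=st()
    if len(sys.argv)>3:
        T=s2w(np.array(list(map(float,sys.argv[1:4])))/1000)[0]
        print('shift units',((T-p)@Rm/.04).round(3),'turn',round(yaw/6,3))
E
python3 go.py -37.5 -70 210
python3 - <<'E'
from h import *
z=np.load('top0.npz');P=cloud('top',z['d'])
for n,u,v in(('mug',425,178),('shelf',300,60),('shelfedge',300,93),('post',200,120)): print(n,P[v,u].round(3))
E
```

```text
t=0.10 stand mm [-243.2 -634.   230.6] yaw_tool_vs_stand 25.66 tilt 0.07 F [-0.6  0.4  0. ] T [0.03 0.04 0.01] grip 0.998
shift units [ 10.739 -10.482   0.528] turn 4.276
mug [ 0.62  -0.344  0.034]
shelf [0.779 0.021 0.477]
shelfedge [0.708 0.022 0.463]
post [0.687 0.26  0.367]
```

```bash
python3 -m pendant '[[1.0,-1.0,0,0.5,0],[2.0,-2.0,0,1.0,0],[3.0,-3.0,0,1.8,0],[4.0,-4.0,0.1,2.6,0],[5.0,-5.0,0.2,3.4,0]]' 20; python3 go.py -37.5 -70 210
```

```text
clock: 0.72
position: [0.3382, -0.3245, 0.2231]
ee_rot: [1.0, 0.002, -0.0, 0.0]
ft_force: [0.7, 0.4, 0.1]
grip_width: 0.996
t=0.72 stand mm [-149.1 -365.5  223.1] yaw_tool_vs_stand 5.10 tilt 0.01 F [0.7 0.4 0.1] T [ 0.03 -0.08 -0.  ] grip 0.996
shift units [ 3.436 -7.11   0.325] turn 0.85
```

```bash
python3 -m pendant '[[1.0,-0.8,0,0.5,0],[2.0,-1.6,0,0.8,0],[3.0,-2.4,0,0.8,0],[4.0,-3.2,0,0.8,0],[4.0,-3.2,0,0.8,0]]'; python3 go.py -37.5 -70 210
```

```text
clock: 1.35
position: [0.4992, -0.1934, 0.2228]
ee_rot: [0.999, -0.035, 0.0, -0.001]
ft_force: [-0.4, -0.5, 0.7]
grip_width: 1.001
t=1.35 stand mm [ 2.000e-01 -2.212e+02  2.228e+02] yaw_tool_vs_stand 0.82 tilt 0.12 F [-0.4 -0.5  0.7] T [-0.06  0.04 -0.03] grip 1.001
shift units [-0.888 -3.792  0.328] turn 0.137
```

```bash
python3 -m pendant '[[-0.3,-1.3,0.1,0.14,0],[-0.6,-2.6,0.2,0.14,0],[-0.89,-3.79,0.3,0.14,0],[-0.89,-3.79,0.3,0.14,0],[-0.89,-3.79,0.3,0.14,0]]'; python3 go.py -37.5 -70 110
python3 - <<'E'
from h import *
for n in('scene','top'):
    a,d=camera(n); a=a[140:290,230:400] ; cv2.imwrite(f'pics/{n}1.png',cv2.resize(cv2.cvtColor(a,cv2.COLOR_RGB2BGR),None,fx=4,fy=4,interpolation=cv2.INTER_CUBIC))
E
```

```text
clock: 1.98
position: [0.4729, -0.0448, 0.2113]
ee_rot: [0.999, -0.046, -0.0, 0.0]
ft_force: [0.2, -0.7, 0.9]
grip_width: 1.002
t=1.98 stand mm [-38.6 -75.3 211.3] yaw_tool_vs_stand -0.46 tilt 0.05 F [ 0.2 -0.7  0.9] T [-0.02 -0.06 -0.06] grip 1.002
shift units [ 0.028 -0.135  2.531] turn -0.076
```

View pics/scene1.png

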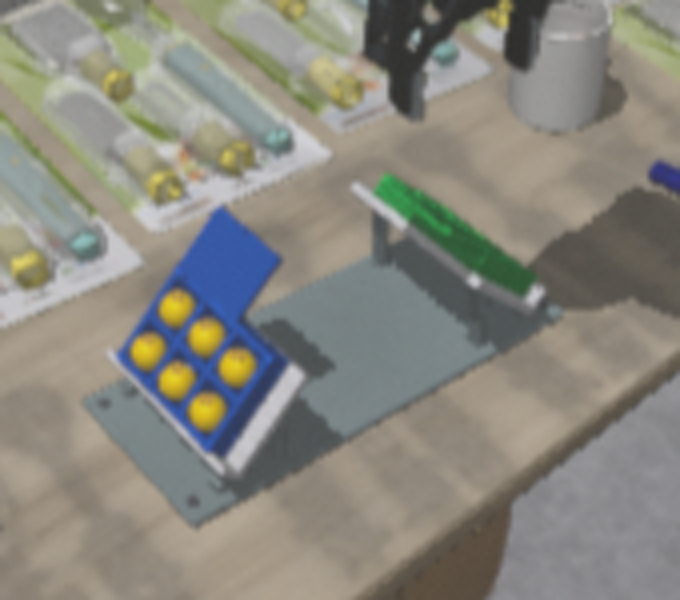

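```bash
python3 -m pendant '[[0.03,-0.18,1.0,-0.08,0],[0.03,-0.18,2.0,-0.08,0],[0.03,-0.18,2.7,-0.08,0],[0.03,-0.18,2.7,-0.08,0],[0.03,-0.18,2.7,-0.08,0.2]]'; python3 go.py 
python3 -m pendant '[[0,0,0,0,0.4],[0,0,0,0,0.5],[0,0,0,0,0.5],[0,0,0,0,0.55],[0,0,0,0,0.55]]';python3 go.py
python3 - <<'E'
from h import *
for n in('scene','top'):
    a,d=camera(n); a=a[140:290,230:400] ; cv2.imwrite(f'pics/{n}2.png',cv2.resize(cv2.cvtColor(a,cv2.COLOR_RGB2BGR),None,fx=4,fy=4,interpolation=cv2.INTER_CUBIC))
E
```

```text
clock: 2.7
position: [0.4757, -0.037, 0.1044]
ee_rot: [0.999, -0.042, 0.001, 0.0]
ft_force: [0.7, -0.2, 0.2]
grip_width: 0.819
t=2.70 stand mm [-36.5 -67.3 104.4] yaw_tool_vs_stand 0.04 tilt 0.07 F [ 0.7 -0.1  0.2] T [ 0.02 -0.01 -0.01] grip 0.819
clock: 3.32
position: [0.475, -0.0363, 0.1033]
ee_rot: [0.999, -0.042, 0.0, 0.0]
ft_force: [-0.1, -0.0, 0.3]
grip_width: 0.451
t=3.33 stand mm [-37.3 -66.7 103.3] yaw_tool_vs_stand 0.10 tilt 0.01 F [-0.1 -0.   0.3] T [ 0.05 -0.02  0.05] grip 0.451
```

View pics/scene2.png

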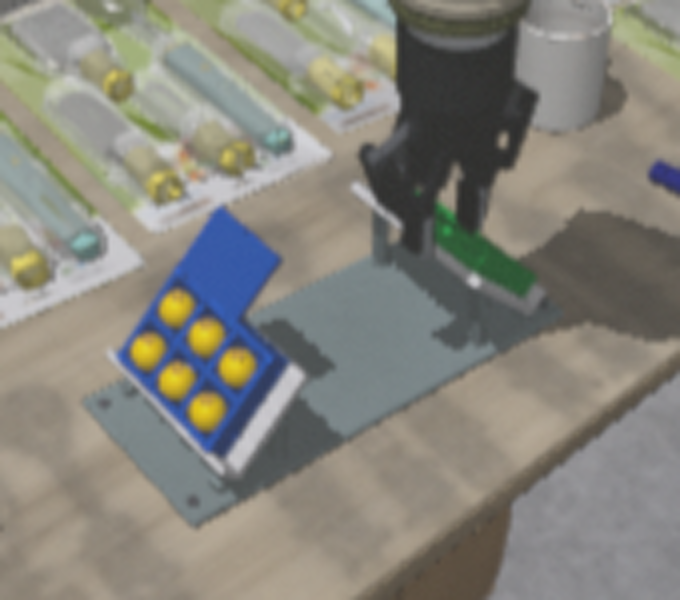

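View pics/top2.png

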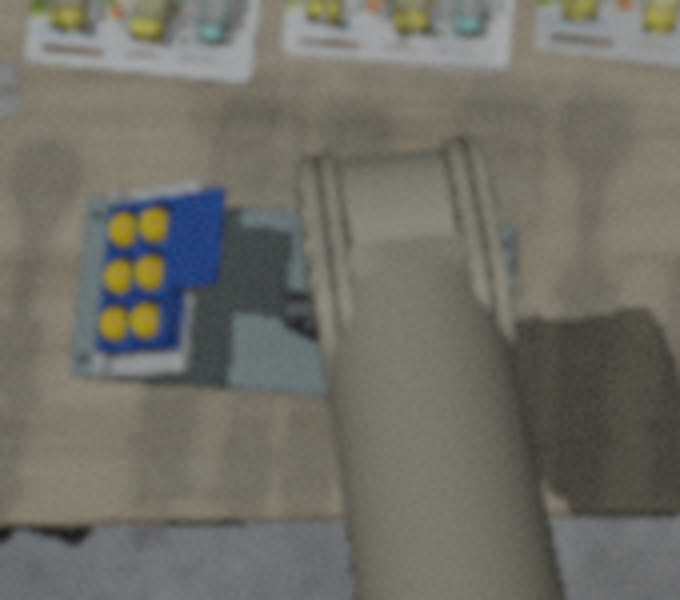

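```bash
python3 -m pendant '[[0,0,0,0,0.65],[0,0,0,0,0.8],[0,0.08,-0.07,0,1],[0,0.16,-0.14,0,1]]' 20;python3 go.py
python3 - <<'E'
from h import *
for n in('scene',):
    a,d=camera(n); a=a[140:290,230:400] ; cv2.imwrite(f'pics/{n}3.png',cv2.resize(cv2.cvtColor(a,cv2.COLOR_RGB2BGR),None,fx=4,fy=4,interpolation=cv2.INTER_CUBIC))
E
```

```text
clock: 3.92
position: [0.4748, -0.0412, 0.11]
ee_rot: [0.999, -0.041, 0.0, -0.001]
ft_force: [-5.3, 7.7, 14.0]
grip_width: 0.342
t=3.92 stand mm [-37.  -71.6 110. ] yaw_tool_vs_stand 0.19 tilt 0.08 F [-5.9  7.2 14. ] T [1.19 1.17 0.08] grip 0.342
```

View pics/scene3.png

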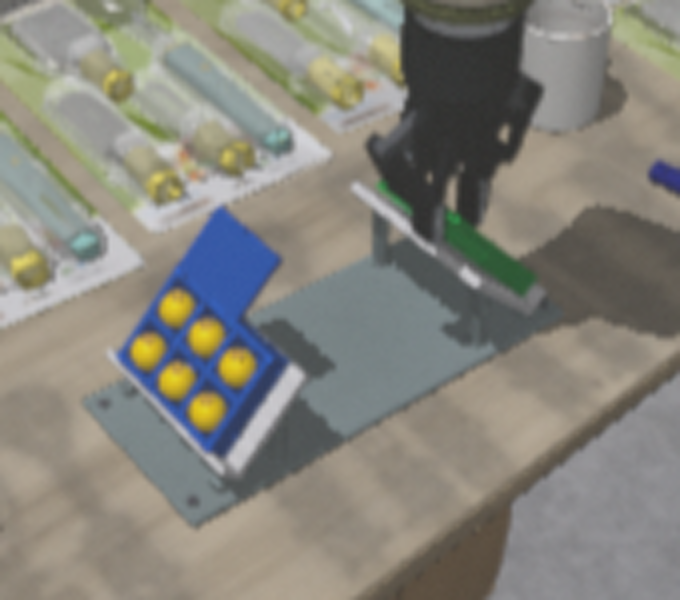

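```bash
python3 -m pendant '[[0,0.2,-0.15,0,1],[0,0.4,-0.3,0,1],[0,0.6,-0.4,0,1],[0,0.6,-0.4,0,1]]' 20;python3 go.py
python3 - <<'E'
from h import *
for n in('scene',):
    a,d=camera(n); a=a[140:290,230:400] ; cv2.imwrite(f'pics/{n}4.png',cv2.resize(cv2.cvtColor(a,cv2.COLOR_RGB2BGR),None,fx=4,fy=4,interpolation=cv2.INTER_CUBIC))
E
```

```text
clock: 4.47
position: [0.4734, -0.0671, 0.1267]
ee_rot: [0.999, -0.042, 0.001, 0.0]
ft_force: [-2.7, 1.7, 16.1]
grip_width: 0.213
t=4.47 stand mm [-36.3 -97.5 126.7] yaw_tool_vs_stand 0.07 tilt 0.14 F [-2.9  1.4 16.1] T [-0.39  0.93 -0.07] grip 0.213
```

View pics/scene4.png

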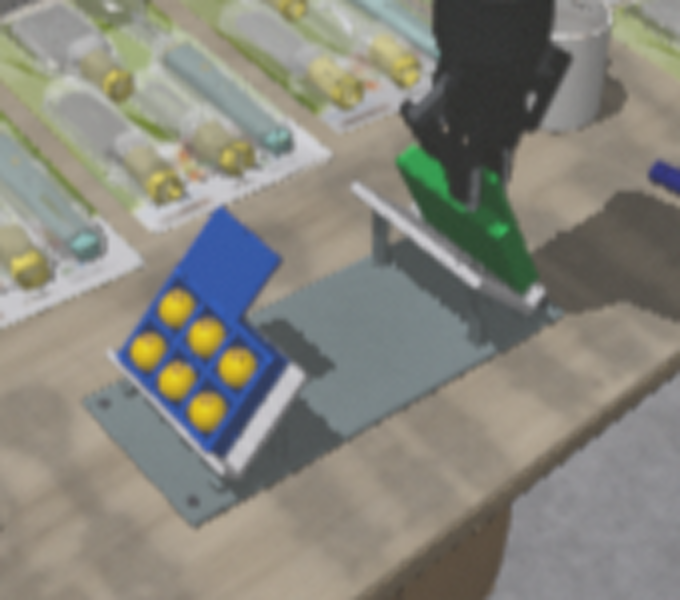

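```bash
python3 -m pendant '[[0,0.2,-0.25,0,1],[0,0.4,-0.5,0,1],[0,0.6,-0.75,0,1],[0,0.7,-1.0,0,1],[0,0.7,-1.0,0,1]]' 20;python3 go.py
python3 - <<'E'
from h import *
for n in('scene',):
    a,d=camera(n); a=a[140:290,230:400] ; cv2.imwrite(f'pics/{n}5.png',cv2.resize(cv2.cvtColor(a,cv2.COLOR_RGB2BGR),None,fx=4,fy=4,interpolation=cv2.INTER_CUBIC))
E
```

```text
clock: 5.15
position: [0.4706, -0.0944, 0.1656]
ee_rot: [0.999, -0.042, 0.001, -0.0]
ft_force: [-0.9, 0.5, -1.6]
grip_width: 0.067
t=5.15 stand mm [ -36.8 -125.   165.6] yaw_tool_vs_stand 0.09 tilt 0.07 F [-0.9  0.5 -1.6] T [0.04 0.03 0.  ] grip 0.067
```

View pics/scene5.png

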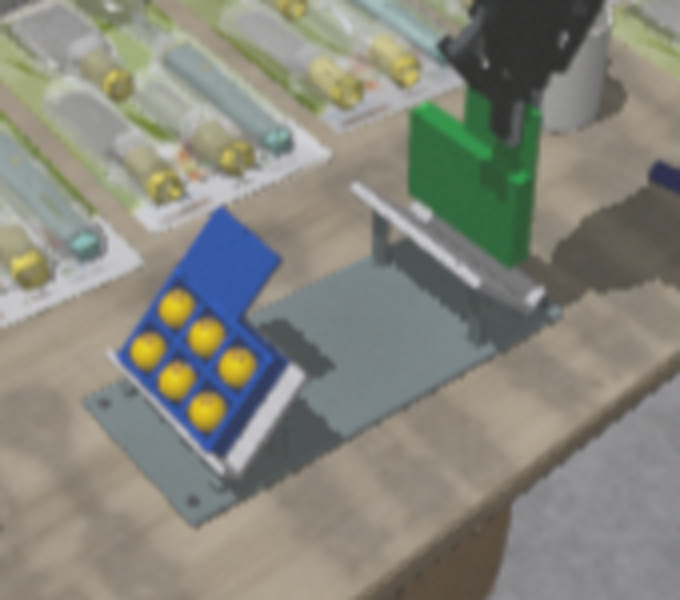

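```bash
python3 -m pendant '[[0,0,0,0,1],[0,0,-1.0,0,1],[0,0,-2.0,0,1],[0,0,-2.4,0,1],[0,0,-2.4,0,1]]' 60;python3 go.py -33 175 260
python3 -m pendant '[[0,-1.2,0,0,1],[0,-2.4,0,0,1],[0,-3.6,0,0,1],[0,-4.8,0,0,1],[0,-6,0,0,1]]'; python3 go.py -33 175 260
```

```text
clock: 5.82
position: [0.4704, -0.0944, 0.2609]
ee_rot: [0.999, -0.042, 0.0, 0.0]
ft_force: [0.2, -0.9, -2.0]
grip_width: 0.06
t=5.83 stand mm [ -36.9 -125.   260.9] yaw_tool_vs_stand 0.11 tilt 0.05 F [ 0.3 -0.9 -2. ] T [0.03 0.07 0.02] grip 0.060
shift units [ 0.112 -7.5    0.022] turn 0.018
clock: 6.45
position: [0.4893, 0.1459, 0.2589]
ee_rot: [0.999, -0.042, -0.001, 0.0]
ft_force: [0.8, -1.0, -0.6]
grip_width: 0.059
t=6.45 stand mm [-38.5 116.  258.9] yaw_tool_vs_stand 0.09 tilt 0.14 F [ 0.9 -0.9 -0.6] T [-0.01 -0.06 -0.01] grip 0.059
shift units [ 0.139 -1.474 -0.028] turn 0.015
```

```bash
python3 -m pendant '[[0.1,-1.4,0,0,1],[0.1,-1.4,0,0,1],[0.1,-1.4,0,0,1]]'; python3 go.py -33 175 260
cat > look.py <<'E'
import sys
from h import *
tag=sys.argv[1]; r=list(map(int,sys.argv[2:6])) if len(sys.argv)>5 else [140,290,230,400]
for n in(sys.argv[6].split(',') if len(sys.argv)>6 else ['scene']):
    a,d=camera(n); np.savez(f'{n}_{tag}.npz',a=a,d=d)
    c=a[r[0]:r[1],r[2]:r[3]]; cv2.imwrite(f'pics/{n}_{tag}.png',cv2.resize(cv2.cvtColor(c,cv2.COLOR_RGB2BGR),None,fx=4,fy=4,interpolation=cv2.INTER_CUBIC))
E
python3 look.py a 110 260 200 370 scene,top
python3 - <<'E'
from h import *
for n in('scene','top'):
    z=np.load(n+'_a.npz'); a,d=z['a'],z['d']; P=cloud(n,d); X=(P.reshape(-1,3)-O)@S*1000
    hsv=cv2.cvtColor(a,cv2.COLOR_RGB2HSV).reshape(-1,3)
    m=(hsv[:,0]>50)&(hsv[:,0]<85)&(hsv[:,1]>120)&(hsv[:,2]>30)&(d.ravel()>0)
    m&=(abs(X[:,0])<90)&(abs(X[:,1]-180)<60)&(X[:,2]>100)
    q=X[m]; print(n,len(q),np.percentile(q,[0,1,5,50,95,99,100],axis=0).round(1))
    if n=='scene':
        for z0 in range(150,300,12):
            k=abs(q[:,2]-z0)<6
            if k.sum()>3: print(z0,q[k,0].min().round(1),q[k,0].max().round(1),'y',np.median(q[k,1]).round(1))
E
```

```text
clock: 6.82
position: [0.4982, 0.1996, 0.2591]
ee_rot: [0.999, -0.041, -0.001, 0.0]
ft_force: [0.2, -0.3, -0.7]
grip_width: 0.063
t=6.83 stand mm [-34.2 170.3 259.1] yaw_tool_vs_stand 0.12 tilt 0.16 F [ 0.2 -0.2 -0.7] T [-0.02  0.04  0.01] grip 0.063
shift units [ 0.03  -0.117 -0.023] turn 0.021
scene 709 [[-61.3 167.3 168. ]
 [-59.5 169.4 171.2]
 [-57.9 172.3 176.3]
 [ -9.8 185.4 223. ]
 [ 41.9 186.6 260.8]
 [ 46.  187.  287.1]
 [ 51.  187.3 289.7]]
174 -58.9 46.7 y 185.7
186 -58.3 43.3 y 185.7
198 -60.3 45.9 y 185.8
210 -59.2 44.9 y 185.8
222 -61.3 42.9 y 185.9
234 -60.9 51.0 y 180.6
246 -58.3 6.8 y 172.9
258 -59.1 4.2 y 172.7
270 -58.6 -47.2 y 172.7
282 -58.2 -49.5 y 172.6
294 -57.1 -49.5 y 171.3Traceback (most recent call last):
  File "<stdin>", line 7, in <module>
    return _quantile_unchecked(
        a, q, axis, out, overwrite_input, method, keepdims, weights)
    return _ureduce(a,
                    func=_quantile_ureduce_func,
    ...<5 lines>...
                    overwrite_input=overwrite_input,
                    method=method)
    r = func(a, **kwargs)
    result = _quantile(arr,
                       quantiles=q,
    ...<2 lines>...
                       out=out,
                       weights=wgt)
    slices_having_nans = np.isnan(arr[-1, ...])
                                  ~~~^^^^^^^^^
IndexError: index -1 is out of bounds for axis 0 with size 0
```

View pics/scene_a.png

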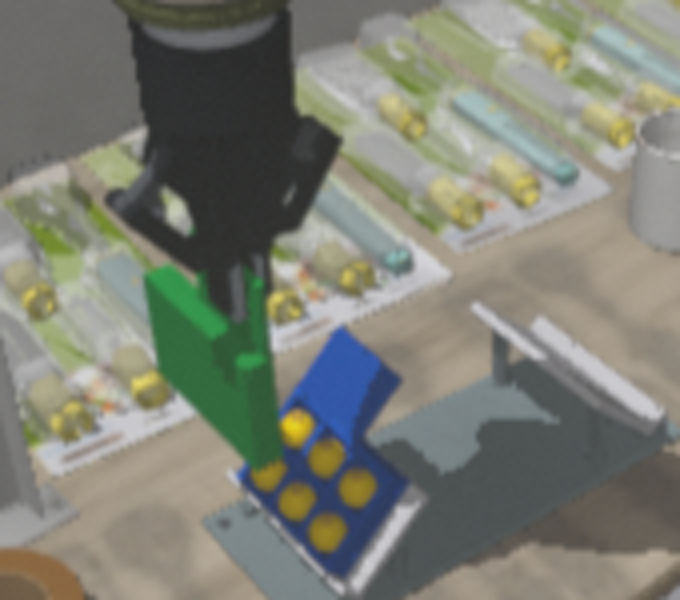

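Run:
```python
from h import *
z=np.load('scene_a.npz'); a=z['a']; hsv=cv2.resize(cv2.cvtColor(a,cv2.COLOR_RGB2HSV),None,fx=4,fy=4,interpolation=cv2.INTER_LINEAR)
m=cv2.inRange(hsv,(45,110,30),(90,255,255)); b=np.zeros_like(m); b[4*173:4*233,4*232:4*275]=1; m*=b
m=cv2.morphologyEx(m,cv2.MORPH_OPEN,np.ones((5,5)))
v,u=np.nonzero(m); X=cast('scene',np.c_[(u+.5)/4-.5,(v+.5)/4-.5],np.array([0,.1858,0]),np.array([0,1,0]))*1000
for z0 in range(165,250,8):
    k=abs(X[:,2]-z0)<2
    if k.any(): print(z0,X[k,0].min().round(1),X[k,0].max().round(1))
for x0 in range(-60,61,15):
    k=abs(X[:,0]-x0)<2
    if k.any(): print('x',x0,X[k,2].min().round(1),X[k,2].max().round(1))
```

```text
165 -53.3 48.4
173 -64.0 46.8
181 -68.2 45.9
189 -77.6 46.5
197 -85.8 46.4
205 -88.4 48.0
213 -84.8 47.1
221 -85.0 47.7
229 -87.0 47.8
237 -83.4 48.6
245 -84.1 43.0
x -60 170.4 271.1
x -45 170.1 266.7
x -30 170.8 266.7
x -15 169.6 269.6
x 0 170.3 266.6
x 15 170.1 265.6
x 30 168.9 255.6
x 45 164.8 242.8
```

```bash
python3 -m pendant '[[0.09,0.3,1.0,0,1],[0.09,0.46,2.0,0,1],[0.09,0.46,2.73,0,1],[0.09,0.46,2.73,0,1],[0.09,0.46,2.73,0,1]]'; python3 go.py -30.5 144.5 138.5; python3 look.py b 110 260 200 370 scene,top
```

```text
clock: 7.55
position: [0.5015, 0.1812, 0.153]
ee_rot: [0.999, -0.042, 0.001, -0.0]
ft_force: [0.4, -0.1, -0.7]
grip_width: 0.056
t=7.55 stand mm [-29.4 152.3 153. ] yaw_tool_vs_stand 0.05 tilt 0.09 F [ 0.4 -0.1 -0.7] T [0.05 0.05 0.02] grip 0.056
shift units [-0.029  0.195  0.362] turn 0.008
```

View pics/scene_b.png

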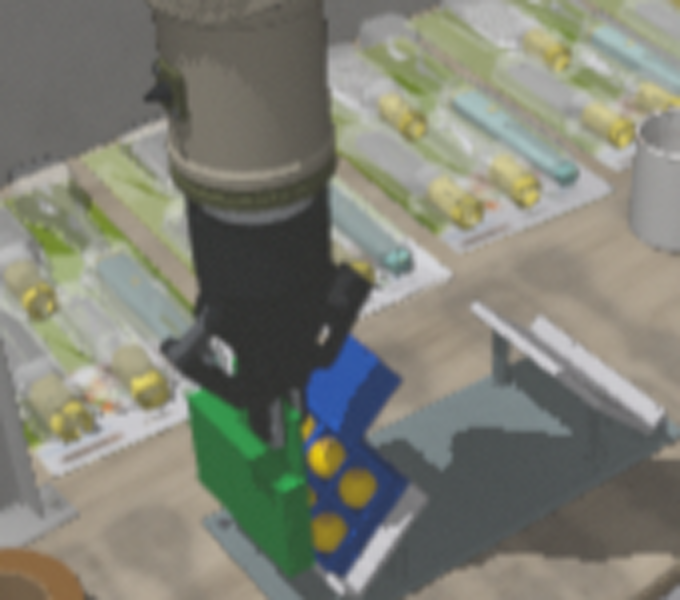

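View pics/top_b.png

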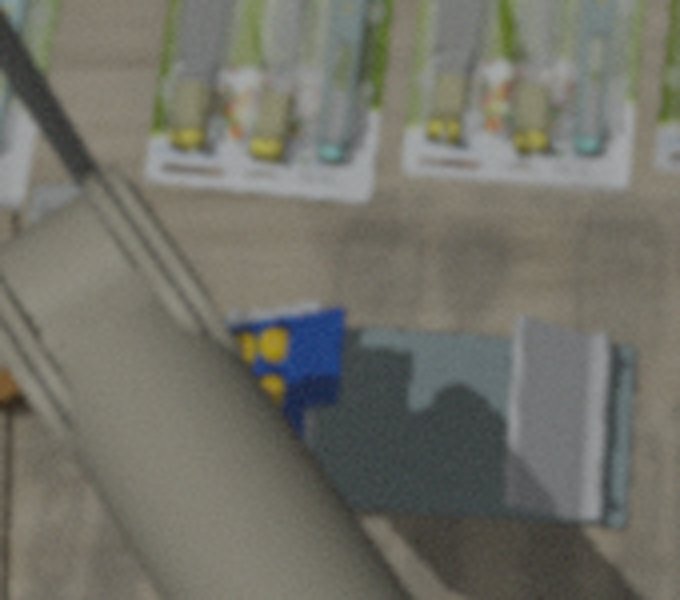

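```bash
python3 -m pendant '[[-0.03,0.1,0.1,0,1],[-0.03,0.2,0.2,0,1],[-0.03,0.2,0.28,0,1],[-0.03,0.2,0.28,0,1]]'; python3 go.py -30.5 144.5 138.5; python3 look.py c 110 260 200 370 scene
```

```text
clock: 8.15
position: [0.4992, 0.1739, 0.1405]
ee_rot: [0.999, -0.042, 0.0, -0.0]
ft_force: [1.8, 2.0, -0.6]
grip_width: 0.059
t=8.15 stand mm [-31.  144.8 140.5] yaw_tool_vs_stand 0.10 tilt 0.05 F [ 1.6  2.1 -0.6] T [ 0.55 -0.33 -0.01] grip 0.059
shift units [0.014 0.008 0.05 ] turn 0.017
```

View pics/scene_c.png

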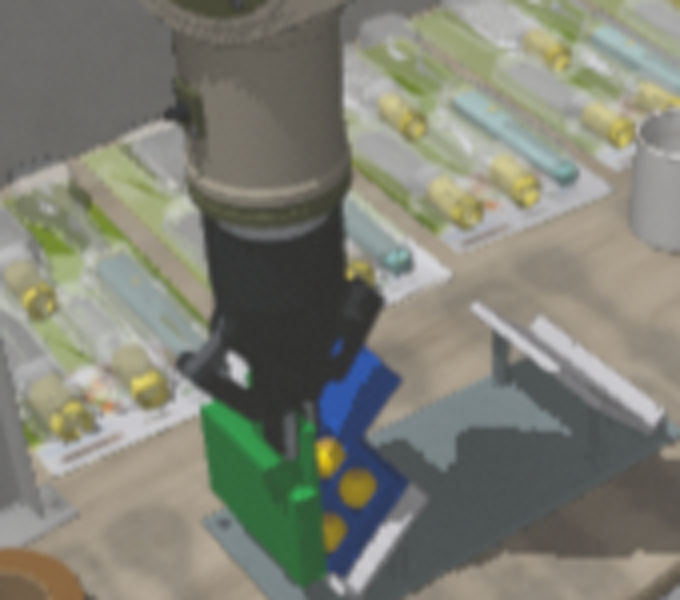

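Run:
```python
from h import *
for nm,p in(('face foot near',(326,578)),('back foot near',(302,585)),('blue foot rim near',(332,573)),('ledge',(350,595))):
    uv=np.array(p)/4-.375+[200,110]
    print(nm,(cast('scene',uv,np.array([-.0565,0,0]),np.array([1.,0,0]))*1000).round(1))
print('pred',[ (proj('scene',s2w(np.array(q)/1000))[0]-[200,110]+.375)*4 for q in((-57,141.3,51),(-57,160.3,51),(-56,142.2,45.7))])
```

```text
face foot near [[-56.5 143.7  44.3]]
back foot near [[-56.5 161.4  49.9]]
blue foot rim near [[-56.5 139.   45.8]]
ledge [[-56.5 126.7  16.5]]
pred [array([329.05593568, 569.55788653]), array([303.77822094, 583.51153776]), array([327.40947913, 574.98575472])]
```

```bash
python3 -m pendant '[[0,0,0.05,0,1],[0,0.02,0.1,0,1],[0,0.1,0.1,0,1],[0,0.2,0.1,0,1],[0,0.3,0.1,0,1]]' 20; python3 go.py; python3 look.py d 110 260 200 370 scene
```

```text
clock: 8.82
position: [0.4982, 0.1667, 0.1376]
ee_rot: [0.999, -0.04, 0.001, -0.004]
ft_force: [0.4, 18.8, 1.8]
grip_width: 0.053
t=8.82 stand mm [-31.4 137.5 137.6] yaw_tool_vs_stand 0.28 tilt 0.46 F [-1.2 18.8  1.8] T [5.89 0.37 0.12] grip 0.053
```

View pics/scene_d.png

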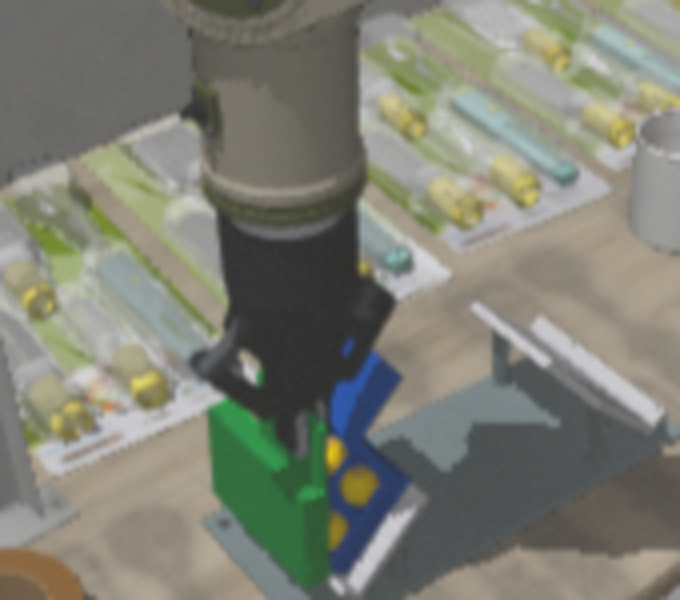

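```bash
python3 -m pendant '[[0,0,0,0,0.93],[0,0,0,0,0.91]]' 20; python3 go.py; python3 look.py e 110 260 200 370 scene
```

```text
clock: 9.12
position: [0.498, 0.163, 0.1369]
ee_rot: [0.999, -0.041, 0.0, -0.001]
ft_force: [1.1, 4.8, 1.7]
grip_width: 0.09
t=9.12 stand mm [-31.3 133.8 136.9] yaw_tool_vs_stand 0.17 tilt 0.10 F [0.7 4.8 1.7] T [1.75 0.15 0.03] grip 0.090
```

View pics/scene_e.png

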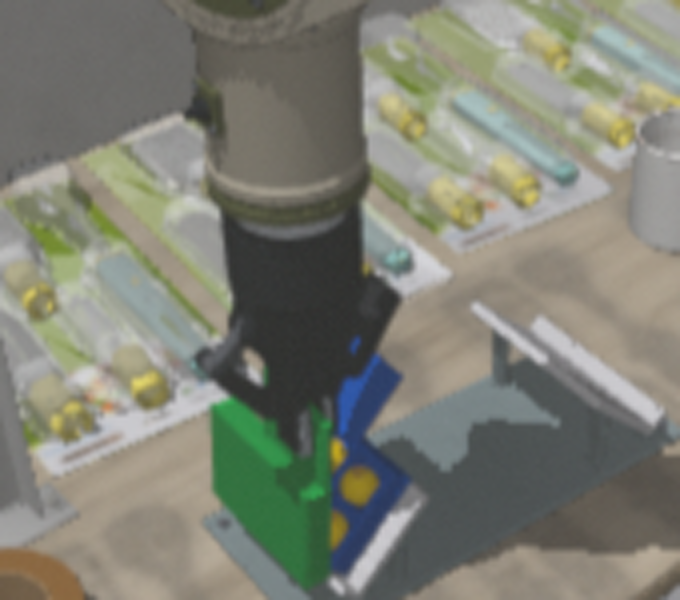

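```bash
python3 -m pendant '[[0,0.1,0,0,0.90],[0,0.2,0,0,0.88],[0,0.3,0.02,0,0.86],[0,0.4,0.03,0,0.84],[0,0.4,0.03,0,0.84]]' 20; python3 go.py; python3 look.py f 110 260 200 370 scene
```

```text
clock: 9.8
position: [0.4965, 0.1445, 0.1351]
ee_rot: [0.999, -0.042, -0.0, 0.001]
ft_force: [1.2, 0.4, -0.4]
grip_width: 0.161
t=9.80 stand mm [-31.2 115.3 135.1] yaw_tool_vs_stand 0.03 tilt 0.07 F [ 1.1  0.5 -0.4] T [-0.02 -0.04 -0.01] grip 0.161
```

View pics/scene_f.png

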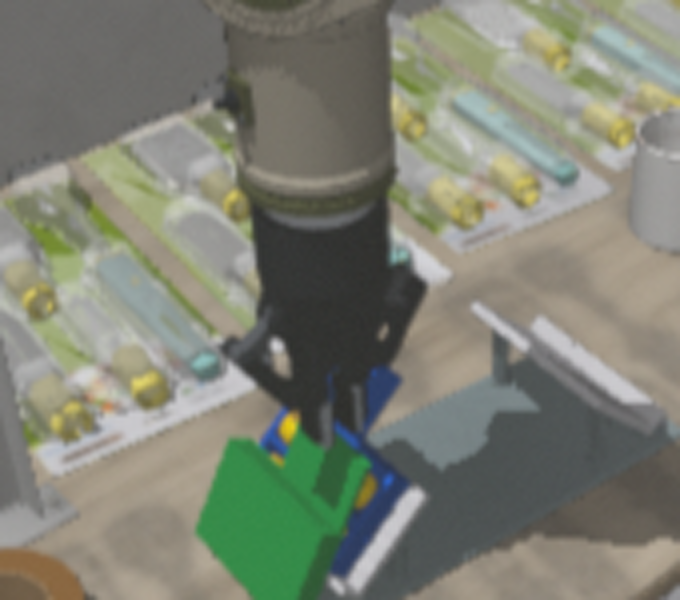

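```bash
cat > gp.py <<'E'
import sys
from h import *
# fit planes of a colour in a box of stand coords
tag,col=sys.argv[1],sys.argv[2]
z=np.load(f'scene_{tag}.npz'); a,d=z['a'],z['d']; P=cloud('scene',d); X=(P.reshape(-1,3)-O)@S*1000
hsv=cv2.cvtColor(a,cv2.COLOR_RGB2HSV).reshape(-1,3)
lo,hi=(50,85) if col=='green' else (100,130)
m=(hsv[:,0]>=lo)&(hsv[:,0]<=hi)&(hsv[:,1]>100)&(d.ravel()>0)&(abs(X[:,0])<80)&(abs(X[:,1])<230)&(X[:,2]>15)&(X[:,2]<330)
q=X[m]; print(len(q)); rng=np.random.default_rng(0)
for it in range(2):
    best=None
    for _ in range(500):
        s=q[rng.choice(len(q),3,False)]; nn=np.cross(s[1]-s[0],s[2]-s[0]); l=np.linalg.norm(nn)
        if l<50: continue
        nn/=l; i=abs((q-s[0])@nn)<1.5
        if best is None or i.sum()>best.sum(): best=i
    if best is None or best.sum()<25: break
    k=q[best]; c=k.mean(0); nn=np.linalg.svd(k-c)[2][2]; nn*=np.sign(nn[2]+1e-3*nn[1])
    al=np.cross([1,0,0],nn); al/=np.linalg.norm(al); al*=np.sign(al[2]) ; t=(k-c)@al
    print('plane n',nn.round(3),'incl',np.degrees(np.arccos(abs(nn[2]))).round(1),'N',best.sum(),'c',c.round(1),'low end',(c+al*np.percentile(t,1)).round(1),'high end',(c+al*np.percentile(t,99)).round(1),'x',np.percentile(k[:,0],[1,99]).round(1))
    q=q[~best]
E
python3 gp.py f green
```

```text
1296
plane n [0.009 0.893 0.451] incl 63.2 N 631 c [ -3.6 159.4  50.9] low end [ -3.6 176.2  17.6] high end [ -3.6 143.2  83. ] x [-56.4  52.8]
plane n [0.008 0.888 0.46 ] incl 62.6 N 282 c [-27.5 123.5  92.9] low end [-27.5 160.3  21.8] high end [-27.5 109.  121. ] x [-57.3  31.7]
```

```bash
python3 go.py; python3 look.py g 110 260 200 370 scene; python3 gp.py g green
```

```text
t=9.85 stand mm [-31.2 115.8 135.2] yaw_tool_vs_stand 0.05 tilt 0.05 F [ 0.4 -0.   0.2] T [ 0.01  0.02 -0.02] grip 0.163
1293
plane n [0.013 0.89  0.456] incl 62.9 N 615 c [ -6.  159.2  51.1] low end [ -6.  176.4  17.5] high end [ -6.  142.7  83.4] x [-56.4  53. ]
plane n [0.004 0.884 0.468] incl 62.1 N 278 c [-27.8 123.6  93.1] low end [-27.8 155.3  33.1] high end [-27.8 108.9 120.9] x [-57.   20.9]
```

View pics/scene_g.png

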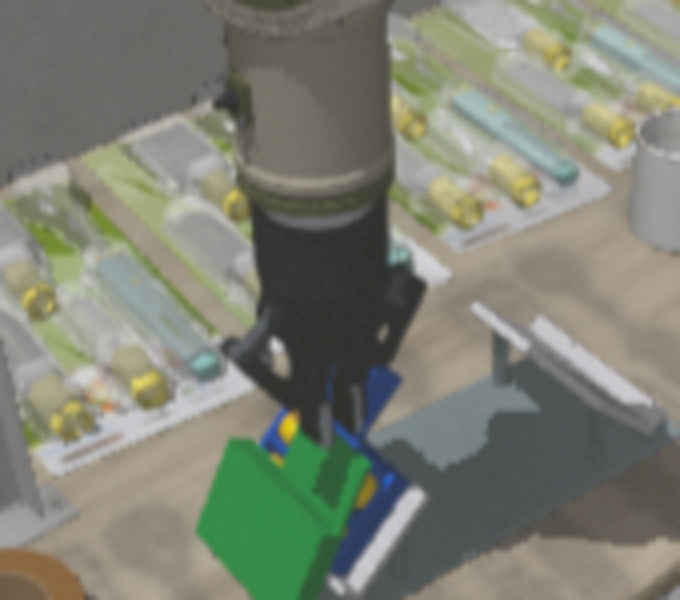

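```bash
python3 -m pendant '[[0,0,0,0,0.6],[0,0,0,0,0.5],[0,0.1,0.4,0,0.5],[0,0.1,0.82,0,0.5],[0,0.1,0.82,0,0.5]]' 20; python3 go.py; python3 look.py h 110 260 200 370 scene; python3 gp.py h green
```

```text
clock: 10.52
position: [0.495, 0.1413, 0.1004]
ee_rot: [0.999, -0.042, -0.002, 0.0]
ft_force: [-0.5, 0.2, 0.8]
grip_width: 0.498
t=10.53 stand mm [-32.4 111.9 100.4] yaw_tool_vs_stand 0.10 tilt 0.20 F [-0.5  0.2  0.8] T [ 0.04 -0.02 -0.04] grip 0.498
1210
plane n [0.003 0.891 0.453] incl 63.0 N 651 c [ -3.1 159.3  51.1] low end [ -3.1 176.4  17.4] high end [ -3.1 142.9  83.2] x [-56.6  53. ]
plane n [0.036 0.89  0.455] incl 62.9 N 202 c [-36.9 123.2  92.5] low end [-36.9 160.6  19.5] high end [-36.9 108.3 121.6] x [-56.7  40.9]
```

View pics/scene_h.png

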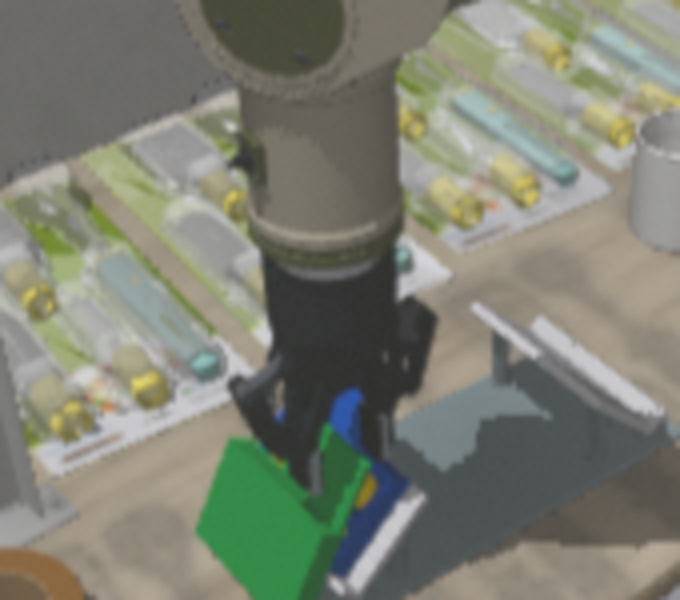

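```bash
python3 -m pendant '[[0,0,-0.05,0,0.65],[0,0,-0.05,0,0.76],[0,0,-0.05,0,0.8],[0,0,-0.05,0,0.8]]' 20; python3 go.py
python3 -m pendant '[[0,-0.1,0,0,0.83],[0,-0.2,0,0,0.85],[0,-0.3,0,0,0.86],[0,-0.4,-0.1,0,0.87],[0,-0.5,-0.15,0,0.88]]' 20; python3 go.py;python3 look.py i 110 260 200 370 scene; python3 gp.py i green
```

```text
clock: 11.08
position: [0.4963, 0.1417, 0.1046]
ee_rot: [0.999, -0.042, 0.0, 0.0]
ft_force: [0.9, -1.0, 0.2]
grip_width: 0.202
t=11.07 stand mm [-31.1 112.5 104.6] yaw_tool_vs_stand 0.10 tilt 0.02 F [ 1.  -0.9  0.2] T [-0.02  0.01 -0.  ] grip 0.202
clock: 11.7
position: [0.4982, 0.1624, 0.1109]
ee_rot: [0.999, -0.041, 0.0, -0.0]
ft_force: [0.1, 0.5, 0.1]
grip_width: 0.125
t=11.70 stand mm [-31.  133.2 110.9] yaw_tool_vs_stand 0.11 tilt 0.06 F [0.1 0.5 0.1] T [ 0.21 -0.07 -0.01] grip 0.125
1010
plane n [-0.001  0.97   0.242] incl 76.0 N 554 c [ -4.  166.2  52. ] low end [ -4.  175.2  16.2] high end [ -4.  157.9  85.5] x [-56.6  51.2]
plane n [-0.006  0.969  0.248] incl 75.7 N 188 c [-29.5 142.7  92. ] low end [-29.5 160.6  22.2] high end [-29.5 133.  129.8] x [-57.7  42.3]
```

View pics/scene_i.png

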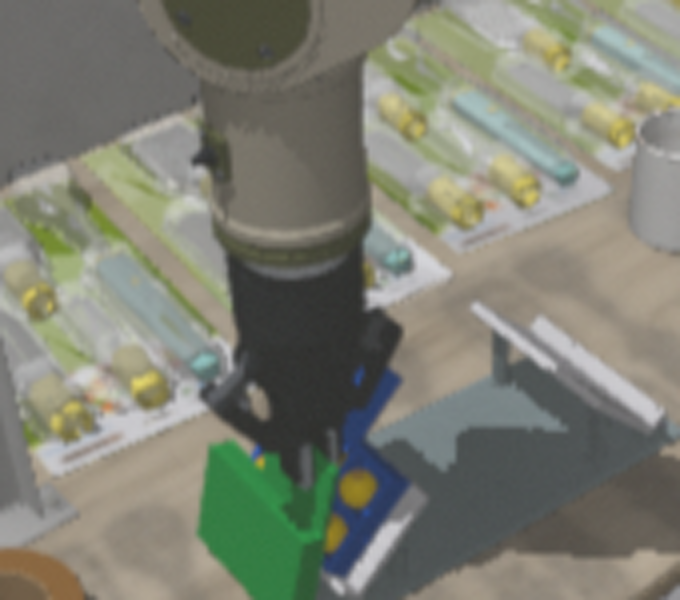

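```bash
python3 -m pendant '[[0,-0.15,-0.05,0,0.9],[0,-0.3,-0.05,0,0.92],[0,-0.4,-0.05,0,1],[0,-0.45,-0.05,0,1],[0,-0.5,-0.1,0,1]]' 20; python3 go.py
python3 -m pendant '[[0,0,-0.2,0,1],[0,0,-0.7,0,1],[0,0,-1.0,0,1],[0,0,-1.0,0,1]]' 40; python3 go.py;python3 look.py j 110 260 200 370 scene; python3 gp.py j green
```

```text
clock: 12.38
position: [0.4992, 0.1817, 0.1142]
ee_rot: [0.999, -0.041, -0.0, 0.0]
ft_force: [0.7, 0.1, -1.4]
grip_width: 0.064
t=12.38 stand mm [-31.7 152.6 114.2] yaw_tool_vs_stand 0.12 tilt 0.06 F [ 0.6  0.2 -1.4] T [0.15 0.07 0.07] grip 0.064
clock: 12.88
position: [0.5003, 0.1817, 0.1559]
ee_rot: [0.999, -0.042, 0.001, -0.0]
ft_force: [0.6, -0.0, -1.0]
grip_width: 0.06
t=12.88 stand mm [-30.5 152.6 155.9] yaw_tool_vs_stand 0.08 tilt 0.14 F [ 0.6  0.  -1. ] T [-0.05  0.06 -0.01] grip 0.060
840
plane n [-0.006  1.     0.009] incl 89.5 N 438 c [ -7.  168.3  92.3] low end [ -7.  168.7  53.4] high end [ -7.  168.  127.7] x [-57.2  48.2]
plane n [-0.009  1.     0.013] incl 89.2 N 168 c [-30.6 155.5 132.2] low end [-30.6 156.4  62.1] high end [-30.6 154.9 175.2] x [-58.1  41.9]
```

View pics/scene_j.png

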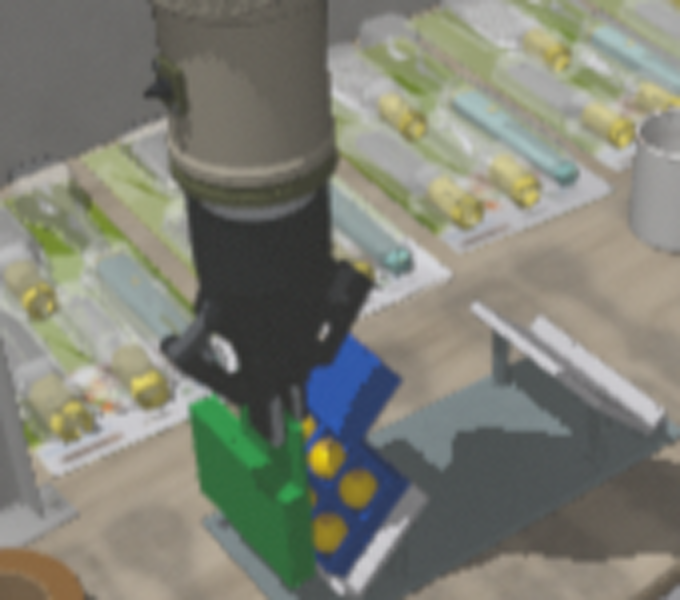

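```bash
python3 -m pendant '[[0.04,0.1,0.07,0,1],[0.04,0.2,0.14,0,1],[0.04,0.3,0.14,0,1],[0.04,0.4,0.14,0,1],[0.04,0.45,0.14,0,1]]' 40; python3 go.py; python3 look.py k 110 260 200 370 scene; python3 gp.py k green
```

```text
clock: 13.55
position: [0.4997, 0.1656, 0.1493]
ee_rot: [0.999, -0.041, 0.0, -0.002]
ft_force: [0.8, 8.8, -1.0]
grip_width: 0.059
t=13.55 stand mm [-29.8 136.6 149.3] yaw_tool_vs_stand 0.18 tilt 0.21 F [ 0.   8.8 -1. ] T [2.77 0.16 0.08] grip 0.059
913
plane n [-0.008  0.998  0.058] incl 86.7 N 489 c [ -6.6 156.8  85.7] low end [ -6.6 159.1  46.2] high end [ -6.6 154.6 122.7] x [-56.4  49.2]
plane n [-0.023  0.997  0.068] incl 86.1 N 178 c [-29.  141.4 128.1] low end [-29.  146.4  55.4] high end [-29.  138.6 169.2] x [-56.8  45. ]
```

```bash
python3 -m pendant '[[0,0.1,0,0,0.94],[0,0.15,0,0,0.93]]' 40; python3 go.py;  python3 -m pendant '[[0,0.1,0,0,0.92],[0,0.15,0,0,0.915]]' 40; python3 go.py; python3 look.py l 110 260 200 370 scene; python3 gp.py l green
```

```text
clock: 13.85
position: [0.4993, 0.1596, 0.1494]
ee_rot: [0.999, -0.041, 0.001, -0.002]
ft_force: [1.2, 7.4, -1.1]
grip_width: 0.072
t=13.85 stand mm [-29.7 130.6 149.4] yaw_tool_vs_stand 0.19 tilt 0.20 F [ 0.6  7.4 -1.1] T [2.46 0.17 0.08] grip 0.072
clock: 14.1
position: [0.4988, 0.1531, 0.1492]
ee_rot: [0.999, -0.041, 0.0, -0.001]
ft_force: [0.7, 7.1, -2.2]
grip_width: 0.088
t=14.10 stand mm [-29.7 124.  149.2] yaw_tool_vs_stand 0.16 tilt 0.16 F [ 0.1  7.1 -2.2] T [2.29 0.   0.07] grip 0.088
1032
plane n [-0.003  0.986  0.165] incl 80.5 N 572 c [ -5.1 152.1  86.6] low end [ -5.1 158.4  48.9] high end [ -5.1 146.1 122.2] x [-56.7  51.7]
plane n [-0.004  0.986  0.169] incl 80.3 N 204 c [-27.2 131.2 130.4] low end [-27.2 143.4  59.4] high end [-27.2 124.6 169.2] x [-57.3  45.1]
```

```bash
python3 -m pendant '[[0,0.1,0,0,0.907],[0,0.18,0.01,0,0.898]]' 40; python3 go.py;  python3 -m pendant '[[0,0.1,0.01,0,0.89],[0,0.18,0.02,0,0.88]]' 40; python3 go.py; python3 look.py m 110 260 200 370 scene; python3 gp.py m green
```

```text
clock: 14.4
position: [0.4981, 0.1453, 0.1487]
ee_rot: [0.999, -0.041, 0.0, -0.001]
ft_force: [0.8, 5.6, -1.9]
grip_width: 0.105
t=14.40 stand mm [-29.6 116.2 148.7] yaw_tool_vs_stand 0.15 tilt 0.10 F [ 0.4  5.6 -1.9] T [ 1.93 -0.07 -0.  ] grip 0.105
clock: 14.65
position: [0.4975, 0.1373, 0.1477]
ee_rot: [0.999, -0.041, 0.0, -0.0]
ft_force: [1.9, 5.0, -2.3]
grip_width: 0.121
t=14.65 stand mm [-29.6 108.2 147.7] yaw_tool_vs_stand 0.12 tilt 0.03 F [ 1.4  5.2 -2.3] T [ 1.57 -0.04  0.04] grip 0.121
1162
plane n [-0.01   0.955  0.296] incl 72.8 N 647 c [ -5.9 146.1  87.9] low end [ -5.9 157.4  51.4] high end [ -5.9 135.2 122.8] x [-57.3  51.4]
plane n [-0.01   0.952  0.307] incl 72.1 N 226 c [-28.2 119.7 128.5] low end [-28.2 142.6  57.3] high end [-28.2 107.8 165.4] x [-57.9  47. ]
```

```bash
python3 -m pendant '[[0,0.13,0.02,0,0.873],[0,0.24,0.05,0,0.864]]' 40; python3 go.py;  python3 -m pendant '[[0,0.12,0.03,0,0.856],[0,0.22,0.07,0,0.847]]' 40; python3 go.py; python3 look.py n 110 260 200 370 scene; python3 gp.py n green
```

```text
clock: 14.95
position: [0.4967, 0.1275, 0.1457]
ee_rot: [0.999, -0.042, 0.0, -0.0]
ft_force: [0.9, 5.9, -1.6]
grip_width: 0.135
t=14.95 stand mm [-29.6  98.3 145.7] yaw_tool_vs_stand 0.10 tilt 0.01 F [ 0.4  6.  -1.6] T [ 1.79 -0.06  0.06] grip 0.135
clock: 15.2
position: [0.496, 0.1184, 0.1429]
ee_rot: [0.999, -0.042, 0.0, 0.0]
ft_force: [1.4, 5.2, -0.2]
grip_width: 0.15
t=15.20 stand mm [-29.5  89.3 142.9] yaw_tool_vs_stand 0.08 tilt 0.01 F [ 1.   5.3 -0.2] T [ 1.54 -0.01  0.05] grip 0.150
1279
plane n [-0.009  0.889  0.457] incl 62.8 N 681 c [ -4.9 138.4  89.2] low end [ -4.9 155.8  55.3] high end [ -4.9 121.9 121.3] x [-56.8  51.5]
plane n [0.001 0.885 0.466] incl 62.2 N 231 c [-27.3 103.6 128. ] low end [-27.3 136.7  65.2] high end [-27.3  86.4 160.6] x [-57.4  36.1]
```

View pics/scene_n.png

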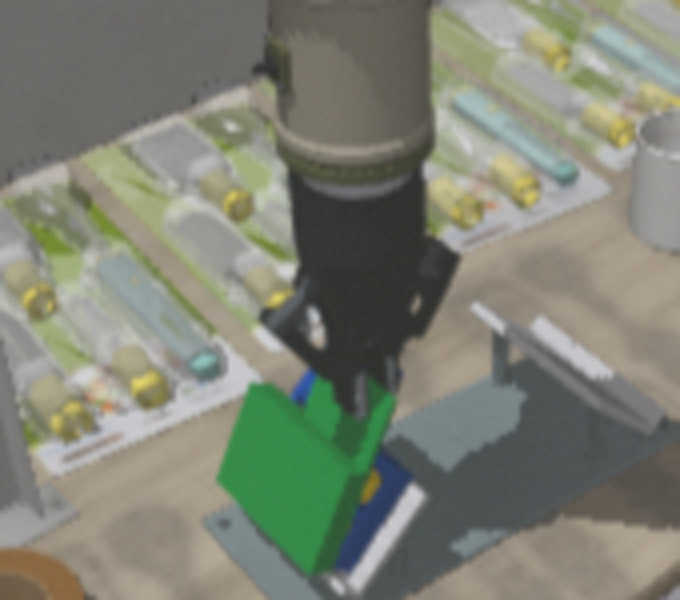

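```bash
python3 -m pendant '[[0,0.12,0.05,0,0.84],[0,0.23,0.1,0,0.831]]' 40; python3 go.py;  python3 -m pendant '[[0,0.11,0.06,0,0.823],[0,0.22,0.12,0,0.815]]' 40; python3 go.py; python3 look.py o 110 260 200 370 scene; python3 gp.py o green
```

```text
clock: 15.5
position: [0.4952, 0.1093, 0.1388]
ee_rot: [0.999, -0.042, 0.0, 0.0]
ft_force: [1.4, 3.9, -0.5]
grip_width: 0.168
t=15.50 stand mm [-29.5  80.1 138.8] yaw_tool_vs_stand 0.09 tilt 0.01 F [ 1.   4.  -0.5] T [ 1.48 -0.05  0.04] grip 0.168
clock: 15.75
position: [0.4945, 0.1005, 0.1339]
ee_rot: [0.999, -0.042, 0.0, 0.0]
ft_force: [0.9, 4.7, -0.1]
grip_width: 0.184
t=15.75 stand mm [-29.5  71.2 133.9] yaw_tool_vs_stand 0.09 tilt 0.01 F [ 0.5  4.8 -0.1] T [ 1.39 -0.11 -0.02] grip 0.184
1368
plane n [-0.004  0.789  0.614] incl 52.1 N 724 c [ -3.5 131.2  87.5] low end [ -3.5 153.9  58.3] high end [ -3.5 108.2 117.1] x [-57.3  51.9]
plane n [-0.009  0.794  0.608] incl 52.6 N 217 c [-27.7  88.8 120.1] low end [-27.7 131.5  64.3] high end [-27.7  67.1 148.4] x [-57.7  14. ]
```

View pics/scene_o.png

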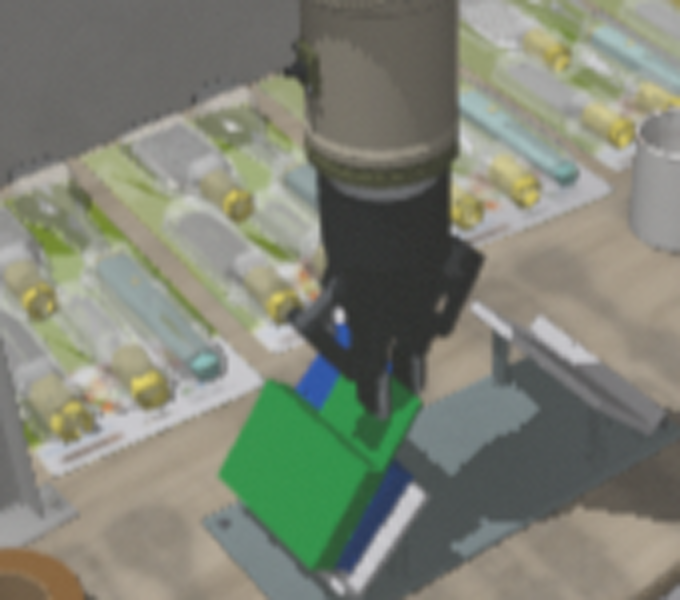

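```bash
python3 -m pendant '[[0,0.12,0.07,0,0.806],[0,0.24,0.14,0,0.795],[0,0.32,0.2,0,0.785]]' 40; python3 go.py; python3 look.py p 110 260 200 370 scene; python3 gp.py p green
```

```text
clock: 16.18
position: [0.4935, 0.0877, 0.1262]
ee_rot: [0.999, -0.042, 0.0, 0.0]
ft_force: [-2.2, 3.1, 11.0]
grip_width: 0.215
t=16.18 stand mm [-29.4  58.4 126.2] yaw_tool_vs_stand 0.07 tilt 0.02 F [-2.5  2.9 11. ] T [0.96 0.6  0.02] grip 0.215
1397
plane n [-0.001  0.689  0.725] incl 43.6 N 690 c [ -4.2 124.8  89.3] low end [ -4.2 152.7  62.7] high end [ -4.2  98.6 114.2] x [-56.8  52.7]
plane n [0.005 0.672 0.741] incl 42.2 N 243 c [-28.6  78.5 115.2] low end [-28.6 132.9  65.9] high end [-28.6  52.6 138.7] x [-58.3  13.9]
```

View pics/scene_p.png

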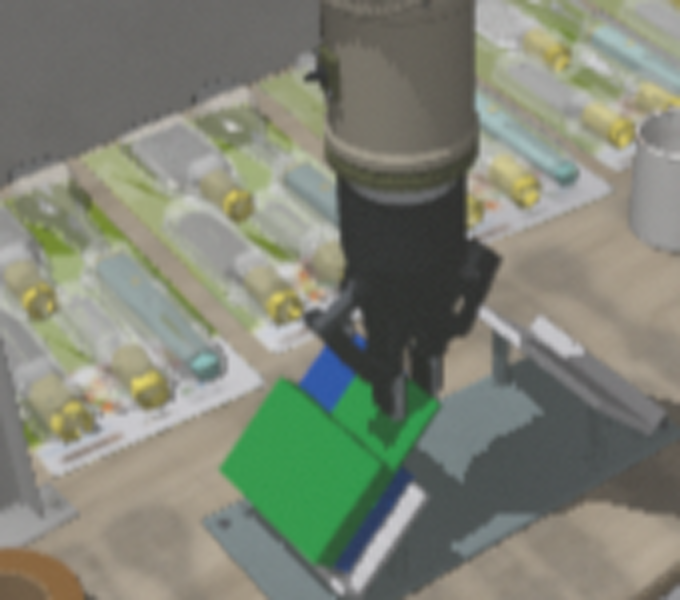

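```bash
python3 -m pendant '[[0,0,-0.03,0,0.76],[0,0,-0.05,0,0.7],[0,0,-0.05,0,0.5],[0,0,-0.3,0,0.3],[0,0,-1.0,0,0.2]]' 20; python3 go.py; python3 look.py q 110 260 200 370 scene; python3 gp.py q green
```

```text
clock: 16.85
position: [0.4926, 0.0879, 0.166]
ee_rot: [0.999, -0.042, -0.001, 0.0]
ft_force: [0.8, -0.4, -0.0]
grip_width: 0.799
t=16.85 stand mm [-30.2  58.5 166. ] yaw_tool_vs_stand 0.10 tilt 0.13 F [ 0.8 -0.4 -0. ] T [-0.01 -0.05  0.  ] grip 0.799
1506
plane n [0.    0.701 0.713] incl 44.5 N 690 c [ -5.2 131.6  80.9] low end [ -5.2 157.5  55.5] high end [ -5.2 104.4 107.7] x [-57.8  51.5]
plane n [0.016 0.715 0.699] incl 45.7 N 303 c [-27.2  81.3 113.1] low end [-27.2 134.9  58.1] high end [-27.2  61.  133.8] x [-58.4   9.2]
```

View pics/scene_q.png

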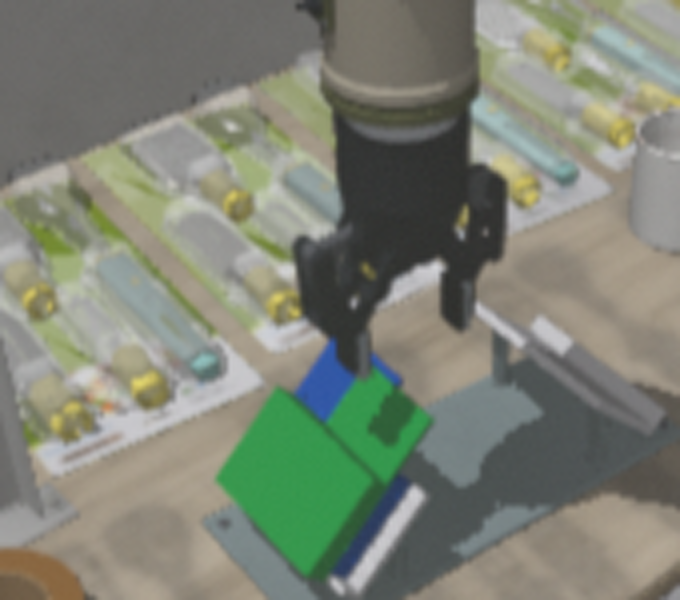

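```bash
python3 go.py -1.5 67 110; python3 -m pendant '[[0.4,-0.1,0,0,0],[0.72,-0.21,0.1,0,0],[0.72,-0.21,0.7,0,0],[0.72,-0.21,1.4,0,0],[0.72,-0.21,1.4,0,0.2]]' 30; python3 go.py -1.5 67 110;  python3 look.py r 110 260 200 370 scene,top; python3 gp.py r green
```

```text
t=16.90 stand mm [-28.2  59.5 170.4] yaw_tool_vs_stand 0.12 tilt 0.20 F [2.  0.9 3.7] T [ 0.02 -0.1   0.03] grip 0.800
shift units [ 0.663 -0.186  1.513] turn 0.02
clock: 17.52
position: [0.5215, 0.094, 0.1082]
ee_rot: [0.999, -0.041, -0.002, 0.0]
ft_force: [0.3, -0.1, -0.5]
grip_width: 0.816
t=17.52 stand mm [ -2.   67.1 108.2] yaw_tool_vs_stand 0.12 tilt 0.24 F [ 0.3 -0.  -0.5] T [ 0.   -0.03 -0.02] grip 0.816
shift units [ 0.012  0.002 -0.044] turn 0.02
1494
plane n [-0.001  0.706  0.708] incl 44.9 N 734 c [ -4.3 130.8  81.7] low end [ -4.3 156.9  55.6] high end [ -4.3 104.8 107.6] x [-57.8  52.1]
plane n [0.02  0.706 0.708] incl 45.0 N 305 c [-26.5  80.5 114.2] low end [-26.5 131.   63.8] high end [-26.5  60.8 133.9] x [-58.3  10.2]
```

View pics/scene_r.png

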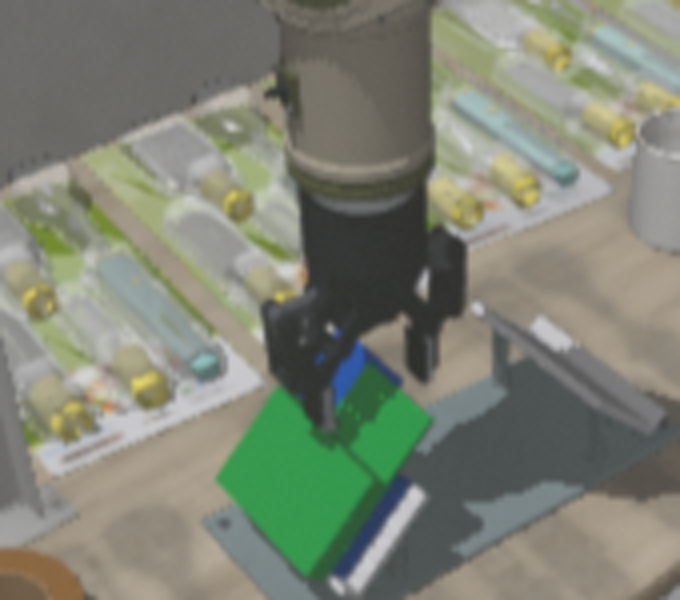

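```bash
python3 -m pendant '[[0,0,-0.06,0,0.35],[0,0,-0.06,0,0.45],[0,0,-0.06,0,0.52],[0,0,-0.06,0,0.55],[0,0,-0.06,0,0.55]]' 30; python3 go.py;  python3 look.py s 110 260 200 370 scene; python3 gp.py s green
```

```text
clock: 18.25
position: [0.5228, 0.0941, 0.1125]
ee_rot: [0.999, -0.042, 0.0, 0.0]
ft_force: [-0.8, 0.2, -0.4]
grip_width: 0.449
t=18.25 stand mm [ -0.7  67.3 112.5] yaw_tool_vs_stand 0.10 tilt 0.01 F [-0.8  0.1 -0.4] T [ 0.   -0.02  0.02] grip 0.449
1484
plane n [-0.006  0.703  0.711] incl 44.7 N 691 c [ -5.5 130.5  81.9] low end [ -5.5 157.3  55.5] high end [ -5.5 104.6 107.6] x [-57.4  51.5]
plane n [0.001 0.695 0.719] incl 44.0 N 291 c [-29.5  80.3 114.1] low end [-29.5 134.5  61.7] high end [-29.5  60.2 133.6] x [-58.2   8.7]
```

View pics/scene_s.png

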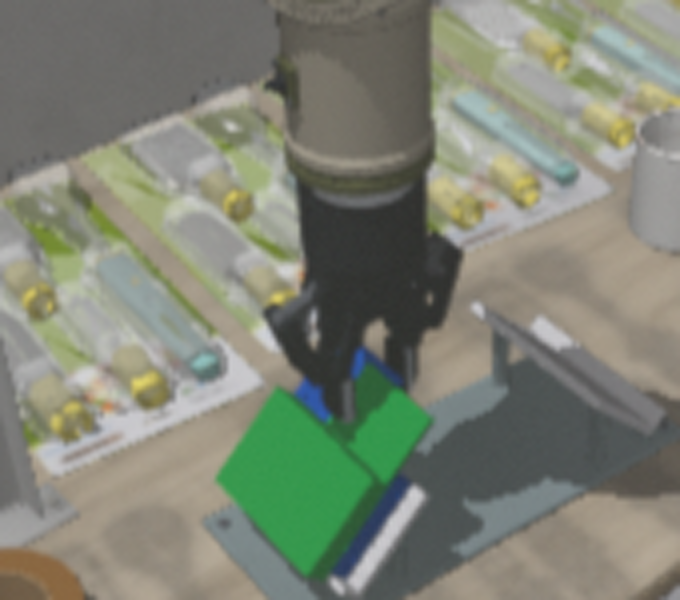

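```bash
python3 -m pendant '[[0,0,0.08,0,0.6],[0,0,0.08,0,0.7],[0,0,0.08,0,1],[0,0,0.08,0,1]]' 30; python3 go.py;  python3 look.py t 110 260 200 370 scene; python3 gp.py t green
```

```text
clock: 18.8
position: [0.5232, 0.0931, 0.1109]
ee_rot: [0.999, -0.042, 0.0, 0.001]
ft_force: [-8.6, -7.6, 21.4]
grip_width: 0.389
t=18.80 stand mm [ -0.3  66.3 110.9] yaw_tool_vs_stand 0.02 tilt 0.11 F [-7.9 -8.3 21.4] T [-0.75  1.86  0.08] grip 0.389
1476
plane n [0.007 0.708 0.706] incl 45.1 N 723 c [ -4.6 131.3  81.6] low end [ -4.6 157.3  55.5] high end [ -4.6 105.3 107.6] x [-57.9  52. ]
plane n [0.007 0.694 0.72 ] incl 43.9 N 295 c [-28.7  81.3 113.5] low end [-28.7 140.1  56.8] high end [-28.7  60.  134. ] x [-58.3  10.3]
```

View pics/scene_t.png

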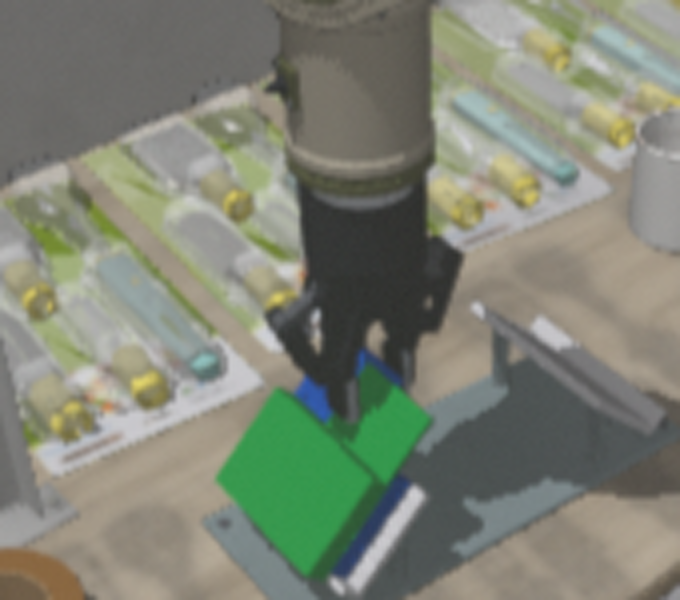

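```bash
python3 -m pendant '[[0,-0.1,-0.1,0,1],[0,-0.25,-0.25,0,1],[0,-0.4,-0.35,0,1],[0,-0.4,-0.35,0,1]]' 30; python3 go.py;  python3 look.py u 110 260 200 370 scene; python3 gp.py u green
```

```text
clock: 19.35
position: [0.5253, 0.1078, 0.1257]
ee_rot: [0.999, -0.043, 0.001, 0.002]
ft_force: [-9.5, -12.2, 26.3]
grip_width: 0.303
t=19.35 stand mm [  0.6  81.1 125.7] yaw_tool_vs_stand -0.03 tilt 0.26 F [ -8.4 -13.   26.3] T [-2.45  1.71  0.01] grip 0.303
1423
plane n [0.004 0.819 0.573] incl 55.0 N 678 c [ -3.8 135.1  87.7] low end [ -3.8 156.4  57.3] high end [ -3.8 114.3 117.4] x [-56.9  52.3]
plane n [0.    0.822 0.569] incl 55.3 N 298 c [-28.3  92.3 128.4] low end [-28.3 134.1  68.1] high end [-28.3  76.  152.1] x [-57.7  12.9]
```

View pics/scene_u.png

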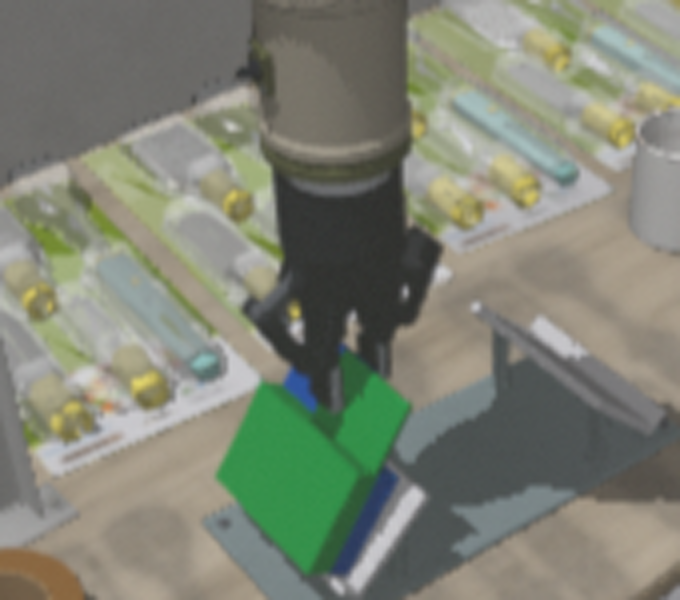

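```bash
python3 -m pendant '[[0,-0.15,-0.15,0,1],[0,-0.3,-0.3,0,1],[0,-0.45,-0.45,0,1],[0,-0.55,-0.5,0,1],[0,-0.55,-0.5,0,1]]' 30; python3 go.py;  python3 look.py v 110 260 200 370 scene; python3 gp.py v green
```

```text
clock: 20.02
position: [0.5259, 0.1327, 0.1433]
ee_rot: [0.999, -0.041, 0.0, -0.0]
ft_force: [0.4, 3.1, 1.9]
grip_width: 0.198
t=20.02 stand mm [ -0.9 106.  143.3] yaw_tool_vs_stand 0.15 tilt 0.03 F [0.2 3.1 1.9] T [ 1.33 -0.   -0.01] grip 0.198
1282
plane n [0.   0.94 0.34] incl 70.1 N 658 c [ -6.  146.1  94.8] low end [ -6.  159.   59.3] high end [ -6.  133.8 128.8] x [-57.8  50.6]
plane n [-0.002  0.938  0.347] incl 69.7 N 302 c [-31.  114.8 144.5] low end [-31.  141.1  73.4] high end [-31.  104.7 171.9] x [-58.7  33.7]
```

View pics/scene_v.png

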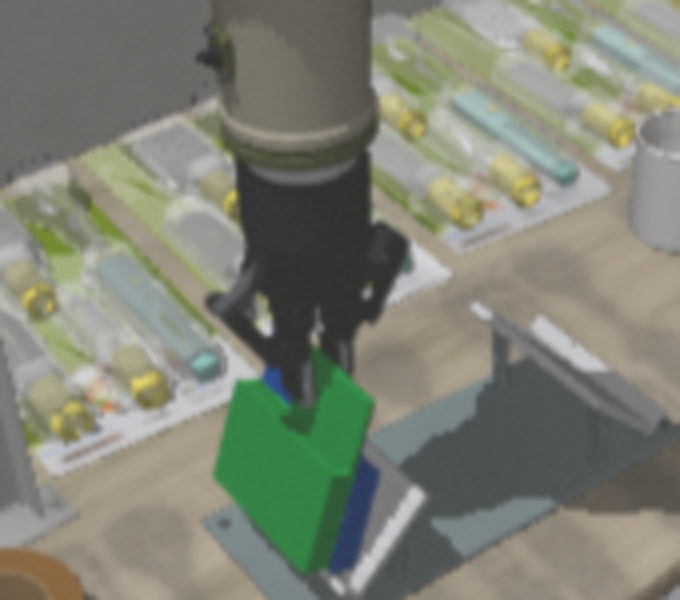

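```bash
python3 -m pendant '[[0,-0.15,-0.1,0,1],[0,-0.3,-0.25,0,1],[0,-0.45,-0.45,0,1],[0,-0.55,-0.65,0,1],[0,-0.55,-0.65,0,1]]' 40; python3 go.py;  python3 look.py w 110 260 200 370 scene; python3 gp.py w green
```

```text
clock: 20.7
position: [0.5281, 0.1536, 0.1699]
ee_rot: [0.999, -0.042, 0.0, 0.0]
ft_force: [0.5, -0.1, -3.5]
grip_width: 0.129
t=20.70 stand mm [ -0.5 127.  169.9] yaw_tool_vs_stand 0.09 tilt 0.07 F [ 0.5 -0.1 -3.5] T [ 0. -0. -0.] grip 0.129
1007
plane n [-0.003  0.999  0.033] incl 88.1 N 491 c [ -7.8 147.9 111.9] low end [ -7.8 149.2  73.7] high end [ -7.8 146.8 147.1] x [-58.7  49.3]
plane n [-0.005  0.999  0.044] incl 87.5 N 256 c [-31.  133.3 161.2] low end [-31.  136.5  88.1] high end [-31.  131.8 196.3] x [-59.   44.1]
```

View pics/scene_w.png

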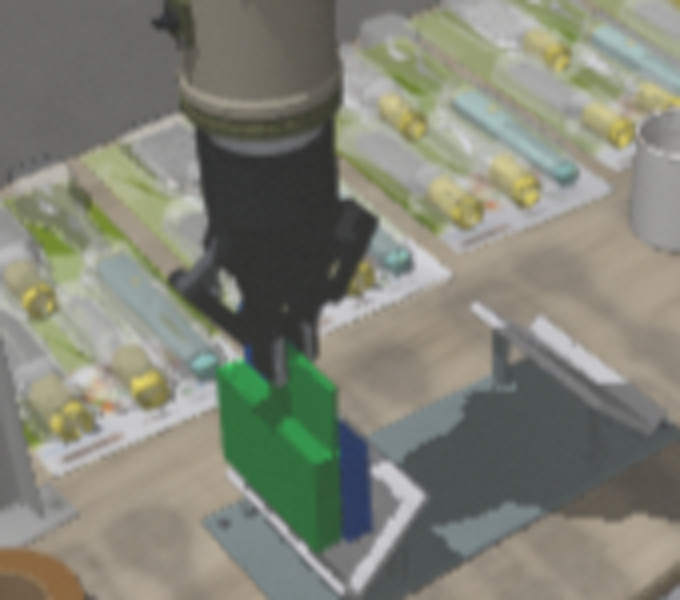

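```bash
python3 -m pendant '[[0,0,0,0,1],[0,0,-0.4,0,1],[0,0,-0.8,0,1],[0,0,-1.2,0,1],[0,0.3,-1.2,0,1]]' 80; python3 go.py -2 -137 215; python3 -m pendant '[[0,0.8,0,0,1],[0,1.6,0,0,1],[0,2.4,0,0,1],[0,3.2,0,0,1],[0,4.0,0,0,1]]'; python3 -m pendant '[[0,0.8,0,0,1],[0,1.5,0,0,1],[0,2.0,0,0,1],[0,2.2,0,0,1],[0,2.2,0,0,1]]'; python3 go.py -2 -137 215;  python3 look.py x 110 260 270 440 scene; python3 gp.py x blue
```

```text
clock: 21.38
position: [0.5274, 0.1428, 0.2192]
ee_rot: [0.999, -0.041, 0.001, -0.001]
ft_force: [-0.3, -0.5, -3.5]
grip_width: 0.114
t=21.38 stand mm [-2.000e-01  1.162e+02  2.192e+02] yaw_tool_vs_stand 0.20 tilt 0.18 F [-0.2 -0.5 -3.5] T [-0.01 -0.05  0.05] grip 0.114
shift units [-0.066  6.33   0.098] turn 0.033
clock: 22.0
position: [0.5128, -0.0195, 0.2169]
ee_rot: [0.999, -0.042, -0.0, 0.0]
ft_force: [1.2, 0.1, -3.2]
grip_width: 0.12
clock: 22.62
position: [0.5059, -0.1055, 0.2171]
ee_rot: [0.999, -0.042, -0.0, -0.0]
ft_force: [0.1, 0.3, -2.3]
grip_width: 0.117
t=22.62 stand mm [  -0.6 -133.   217.1] yaw_tool_vs_stand 0.05 tilt 0.02 F [ 0.1  0.3 -2.3] T [-0.02 -0.04 -0.03] grip 0.117
shift units [-0.034  0.1    0.052] turn 0.008
185
plane n [-0.03  -0.998  0.047] incl 87.3 N 82 c [  15.6 -133.3  195.2] low end [  15.6 -136.9  119.5] high end [  15.6 -131.6  231.8] x [-59.7  49.9]
plane n [-0.999  0.039  0.009] incl 89.5 N 59 c [ -56.8 -141.6  151.8] low end [ -56.8 -134.   119.4] high end [ -56.8 -149.1  183.6] x [-58.5 -55.1]
```

View pics/scene_x.png

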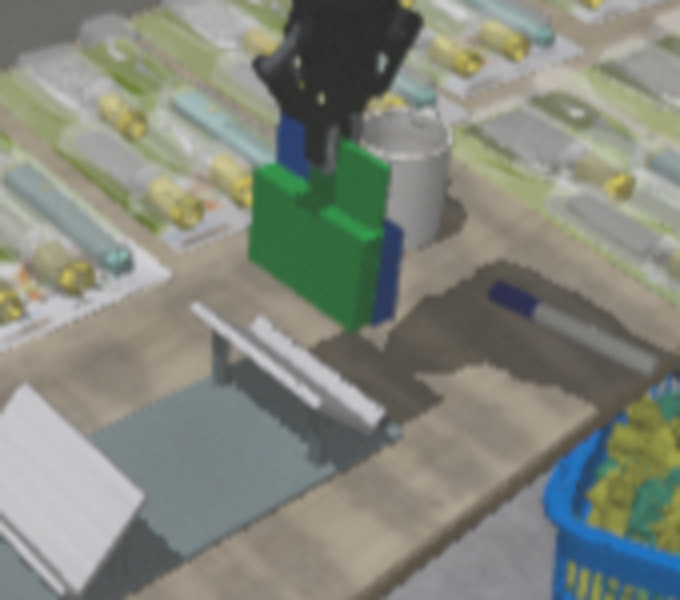

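```bash
python3 gp.py x green; python3 -m pendant '[[0,0.1,0.4,0,1],[0,0.1,0.9,0,1],[0,0.1,1.4,0,1],[0,0.1,1.65,0,1],[0,0.1,1.65,0,1]]'; python3 go.py -1 -137 140.5;  python3 look.py y 110 260 270 440 scene; python3 gp.py y green
```

```text
1090
plane n [-0.007  0.999  0.034] incl 88.1 N 515 c [  -6.1 -112.1  158.3] low end [  -6.1 -110.8  120.6] high end [  -6.1 -113.3  193.1] x [-58.   49.6]
plane n [0.007 0.998 0.056] incl 86.8 N 233 c [ -30.1 -126.7  210.1] low end [ -30.1 -123.3  148.5] high end [ -30.1 -128.5  242.9] x [-59.1  41.8]
clock: 23.3
position: [0.5055, -0.1088, 0.1506]
ee_rot: [0.999, -0.041, -0.001, -0.0]
ft_force: [-0.2, 0.1, -2.8]
grip_width: 0.114
t=23.30 stand mm [  -0.7 -136.4  150.6] yaw_tool_vs_stand 0.13 tilt 0.07 F [-0.2  0.  -2.8] T [-0.05 -0.04  0.03] grip 0.114
shift units [-0.007  0.016  0.253] turn 0.022
995
plane n [-0.005  1.     0.031] incl 88.2 N 446 c [  -7.7 -115.1   91.5] low end [  -7.7 -113.9   54.6] high end [  -7.7 -116.2  127.1] x [-58.5  49.3]
plane n [-0.001  1.     0.009] incl 89.5 N 210 c [ -32.3 -130.3  143.4] low end [ -32.3 -129.6   65.7] high end [ -32.3 -130.6  177. ] x [-59.  41.]
```

View pics/scene_y.png

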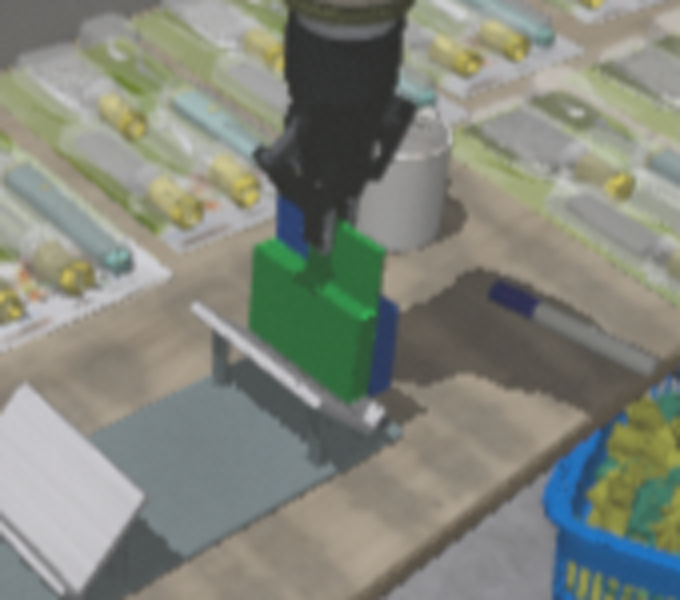

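```bash
python3 -m pendant '[[0,0.06,0.08,0,1],[0,0.06,0.16,0,1],[0,0.06,0.22,0,1],[0,0.0,0.24,0,1],[0,-0.06,0.24,0,1]]' 80; python3 go.py;  python3 look.py z 110 260 270 440 scene; python3 gp.py z green
```

```text
clock: 23.98
position: [0.5064, -0.1105, 0.1426]
ee_rot: [0.999, -0.043, 0.001, 0.003]
ft_force: [-1.5, -13.7, 2.3]
grip_width: 0.117
t=23.98 stand mm [   0.3 -138.   142.6] yaw_tool_vs_stand -0.05 tilt 0.32 F [ -0.3 -13.7   2.3] T [-4.28 -0.15 -0.03] grip 0.117
949
plane n [0.002 1.    0.016] incl 89.1 N 419 c [  -5.1 -118.5   83.3] low end [  -5.1 -117.9   46.9] high end [  -5.1 -119.1  119.6] x [-56.9  50.5]
plane n [0.022 0.998 0.054] incl 86.9 N 200 c [ -28.3 -132.   134. ] low end [ -28.3 -127.9   58.4] high end [ -28.3 -133.9  169.1] x [-58.6  46.2]
```

```bash
python3 -m pendant '[[0,0,0,0,0.875],[0,-0.06,0,0,0.865]]' 40; python3 go.py;  python3 -m pendant '[[0,-0.1,0,0,0.855],[0,-0.18,0,0,0.845]]' 40; python3 go.py; python3 look.py aa 110 260 270 440 scene; python3 gp.py aa green
```

```text
clock: 24.28
position: [0.5068, -0.1079, 0.1429]
ee_rot: [0.999, -0.043, 0.001, 0.002]
ft_force: [-1.7, -10.6, 7.1]
grip_width: 0.138
t=24.27 stand mm [   0.5 -135.3  142.9] yaw_tool_vs_stand -0.06 tilt 0.30 F [ -0.8 -10.7   7.1] T [-3.51  0.22 -0.01] grip 0.138
clock: 24.52
position: [0.5079, -0.1003, 0.1439]
ee_rot: [0.999, -0.043, 0.002, 0.002]
ft_force: [-5.0, -10.4, 15.2]
grip_width: 0.154
t=24.52 stand mm [   0.9 -127.7  143.9] yaw_tool_vs_stand -0.04 tilt 0.33 F [ -4.1 -10.8  15.2] T [-3.27  0.81 -0.03] grip 0.154
874
plane n [-0.004 -0.997  0.08 ] incl 85.4 N 395 c [  -6.7 -114.6   84.7] low end [  -6.7 -117.5   48.5] high end [  -6.7 -111.8  119. ] x [-57.   49.3]
plane n [-0.029 -0.998  0.064] incl 86.3 N 191 c [ -27.6 -123.3  135.5] low end [ -27.6 -127.8   65.1] high end [ -27.6 -121.1  169.7] x [-56.7  47.2]
```

View pics/scene_aa.png

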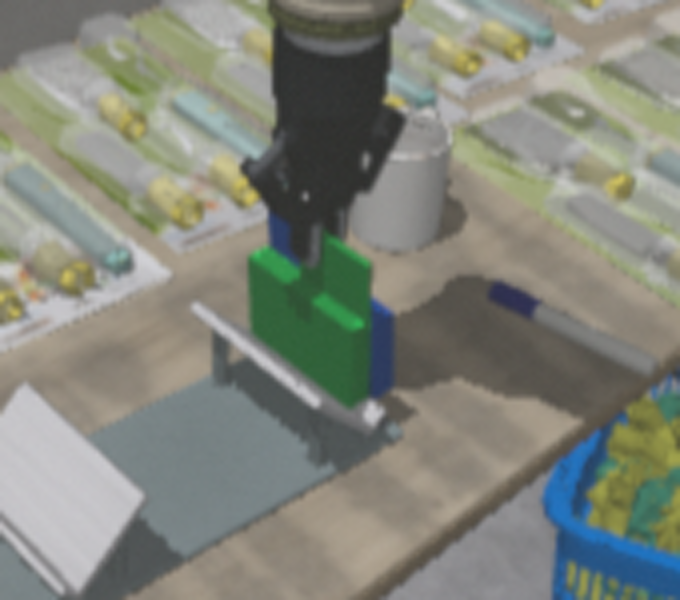

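```bash
python3 -m pendant '[[0,-0.08,-0.03,0,0.832],[0,-0.18,-0.03,0,0.82]]' 40; python3 go.py;  python3 -m pendant '[[0,-0.1,0,0,0.808],[0,-0.2,0,0,0.797]]' 40; python3 go.py; python3 look.py ab 110 260 270 440 scene; python3 gp.py ab green
```

```text
clock: 24.82
position: [0.5085, -0.0921, 0.1447]
ee_rot: [0.999, -0.042, 0.002, 0.002]
ft_force: [-2.5, -7.3, 10.1]
grip_width: 0.183
t=24.82 stand mm [   0.8 -119.4  144.7] yaw_tool_vs_stand 0.00 tilt 0.25 F [-1.9 -7.5 10.1] T [-2.27  0.49 -0.03] grip 0.183
clock: 25.08
position: [0.5092, -0.0836, 0.1446]
ee_rot: [0.999, -0.042, 0.002, 0.001]
ft_force: [-1.6, -6.1, 8.7]
grip_width: 0.199
t=25.07 stand mm [   0.8 -111.   144.6] yaw_tool_vs_stand 0.03 tilt 0.24 F [-1.1 -6.2  8.7] T [-1.97  0.26  0.01] grip 0.199
721
plane n [-0.003 -0.974  0.228] incl 76.8 N 307 c [  -5.5 -107.6   85.9] low end [  -5.5 -115.5   52.3] high end [  -5.5 -100.1  118. ] x [-57.3  46.4]
plane n [-0.028 -0.978  0.207] incl 78.1 N 182 c [ -28.7 -109.5  133.5] low end [ -28.7 -125.9   56.3] high end [ -28.7 -101.9  169.4] x [-57.7  47.2]
```

View pics/scene_ab.png

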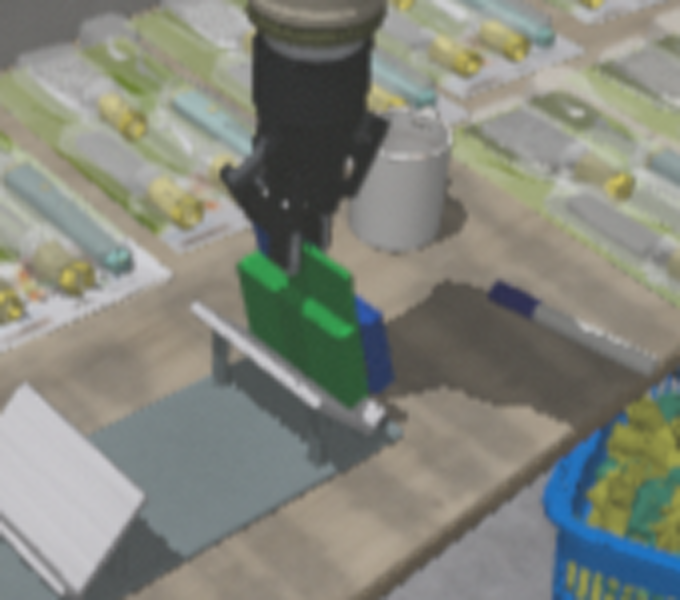

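```bash
python3 -m pendant '[[0,-0.1,0,0,0.788],[0,-0.21,0.01,0,0.778]]' 40; python3 go.py;  python3 -m pendant '[[0,-0.11,0.02,0,0.768],[0,-0.22,0.04,0,0.758]]' 40; python3 go.py; python3 look.py ac 110 260 270 440 scene; python3 gp.py ac green;python3 gp.py ac blue
```

```text
clock: 25.38
position: [0.51, -0.0752, 0.1443]
ee_rot: [0.999, -0.042, 0.002, 0.001]
ft_force: [-2.4, -5.2, 10.8]
grip_width: 0.226
t=25.38 stand mm [   0.9 -102.4  144.3] yaw_tool_vs_stand 0.03 tilt 0.24 F [-1.9 -5.3 10.8] T [-1.82  0.41 -0.02] grip 0.226
clock: 25.62
position: [0.5111, -0.0661, 0.143]
ee_rot: [0.999, -0.042, 0.002, 0.001]
ft_force: [-1.2, -4.0, 12.1]
grip_width: 0.242
t=25.62 stand mm [  1.2 -93.4 143. ] yaw_tool_vs_stand 0.05 tilt 0.27 F [-0.9 -4.1 12.1] T [-1.81  0.26 -0.05] grip 0.242
356
plane n [0.001 0.412 0.911] incl 24.3 N 108 c [ -5.5 -95.6 114.4] low end [ -5.5 -89.4 111.6] high end [  -5.5 -102.9  117.7] x [-56.5  51.5]
plane n [-1.     0.015  0.005] incl 89.7 N 88 c [ -56.2 -105.1   97.3] low end [-56.2 -92.8  59.2] high end [ -56.2 -121.6  148.4] x [-57.6 -54.6]
131
plane n [1.    0.014 0.   ] incl 90.0 N 78 c [ -55.7 -132.2   87.8] low end [ -55.7 -131.7   54.3] high end [ -55.7 -132.8  131.7] x [-57.  -54.3]
plane n [0.014 0.359 0.933] incl 21.0 N 34 c [ -42.9 -122.   117.6] low end [ -42.9 -111.8  113.7] high end [ -42.9 -128.3  120. ] x [-52.7 -26.9]
```

View pics/scene_ac.png

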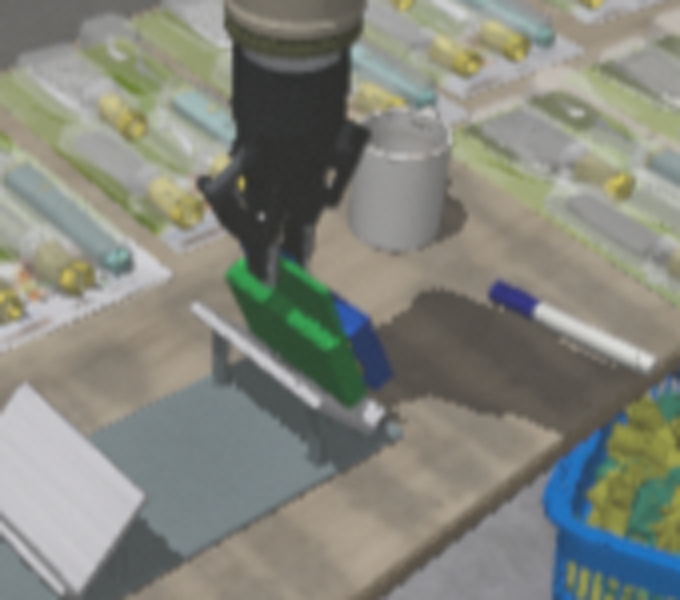

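```bash
python3 -m pendant '[[0,-0.12,0.02,0,0.75],[0,-0.24,0.04,0,0.741]]' 40; python3 go.py;  python3 -m pendant '[[0,-0.12,0.03,0,0.732],[0,-0.24,0.06,0,0.723]]' 40; python3 go.py; python3 look.py ad 110 260 270 440 scene; python3 gp.py ad green;python3 gp.py ad blue
```

```text
clock: 25.92
position: [0.5119, -0.0566, 0.1412]
ee_rot: [0.999, -0.042, 0.002, 0.001]
ft_force: [-0.2, -5.1, 8.5]
grip_width: 0.257
t=25.93 stand mm [  1.2 -83.8 141.2] yaw_tool_vs_stand 0.04 tilt 0.27 F [ 0.2 -5.1  8.5] T [-1.88 -0.02 -0.01] grip 0.257
clock: 26.18
position: [0.5126, -0.0469, 0.1386]
ee_rot: [0.999, -0.042, 0.002, 0.001]
ft_force: [0.5, -4.2, 7.4]
grip_width: 0.278
t=26.18 stand mm [  1.1 -74.1 138.6] yaw_tool_vs_stand 0.05 tilt 0.25 F [ 0.8 -4.1  7.4] T [-1.77 -0.18 -0.05] grip 0.278
289
plane n [0.014 0.51  0.86 ] incl 30.6 N 94 c [-12.3 -83.  108.4] low end [-12.3 -77.6 105.2] high end [-12.3 -89.8 112.4] x [-56.5  51.9]
plane n [-1.     0.006  0.014] incl 89.2 N 78 c [-56.3 -96.6  93.9] low end [-56.3 -87.1  90.1] high end [ -56.3 -107.5   98.3] x [-58.  -54.3]
172
plane n [-1.    -0.01   0.013] incl 89.3 N 74 c [ -55.8 -123.8   91.6] low end [ -55.8 -150.7   70.1] high end [-55.8 -93.4 116. ] x [-57.1 -54.2]
plane n [-0.016  0.504  0.864] incl 30.3 N 61 c [ -27.6 -108.3  116.7] low end [-27.6 -99.8 111.7] high end [ -27.6 -114.5  120.3] x [-52.2  42.3]
```

View pics/scene_ad.png

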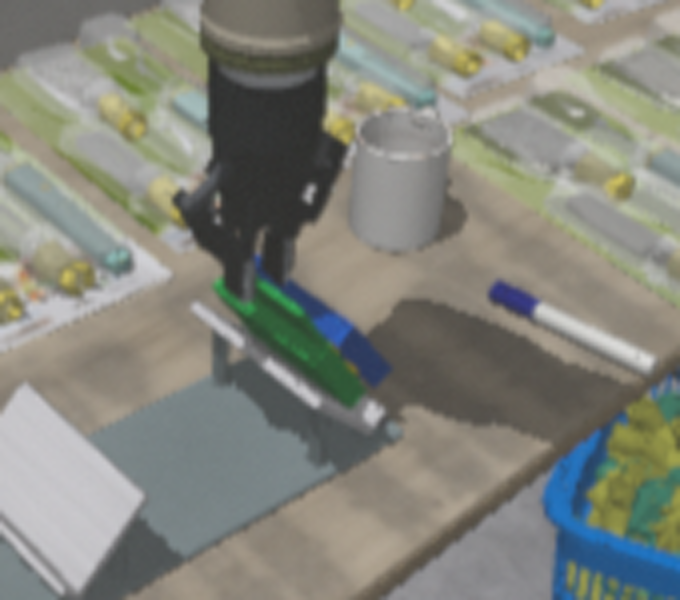

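Run:
```python
import numpy as np,cv2
a=np.load('scene_ad.npz')['a'][165:225,315:375]
cv2.imwrite('pics/zoom1.png',cv2.resize(cv2.cvtColor(a,cv2.COLOR_RGB2BGR),None,fx=10,fy=10,interpolation=cv2.INTER_CUBIC))
```

```text
(no output)
```

View pics/zoom1.png

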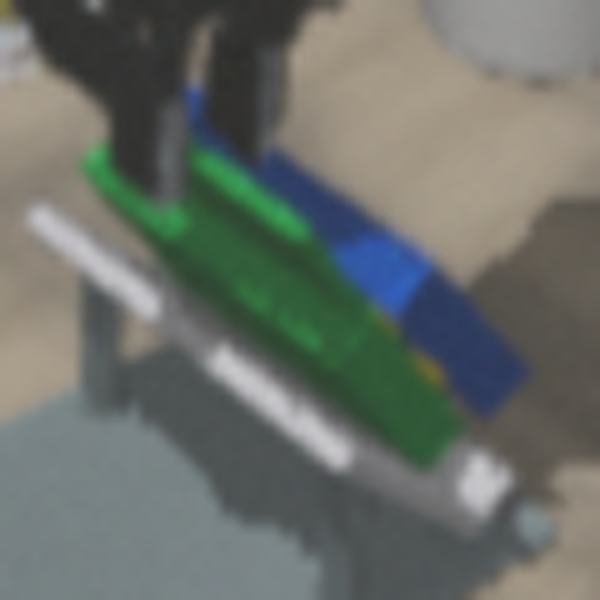

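```bash
python3 -m pendant '[[0,-0.12,0.04,0,0.716],[0,-0.24,0.08,0,0.708]]' 40; python3 go.py;  python3 -m pendant '[[0,-0.1,0.06,0,0.7],[0,-0.2,0.12,0,0.69]]' 40; python3 go.py; python3 look.py ae 110 260 270 440 scene; python3 gp.py ae green;python3 gp.py ae blue;python3 - <<'E'
import numpy as np,cv2
a=np.load('scene_ae.npz')['a'][165:225,305:365]
cv2.imwrite('pics/zoom2.png',cv2.resize(cv2.cvtColor(a,cv2.COLOR_RGB2BGR),None,fx=10,fy=10,interpolation=cv2.INTER_CUBIC))
E
```

```text
clock: 26.48
position: [0.5133, -0.0374, 0.1351]
ee_rot: [0.999, -0.042, 0.002, 0.001]
ft_force: [0.5, -3.7, 4.6]
grip_width: 0.291
t=26.48 stand mm [  1.  -64.5 135.1] yaw_tool_vs_stand 0.05 tilt 0.23 F [ 0.8 -3.6  4.6] T [-1.59 -0.24  0.04] grip 0.291
clock: 26.72
position: [0.5138, -0.0288, 0.1301]
ee_rot: [0.999, -0.042, 0.002, 0.001]
ft_force: [0.8, -1.3, 6.0]
grip_width: 0.311
t=26.73 stand mm [  0.7 -56.  130.1] yaw_tool_vs_stand 0.07 tilt 0.19 F [ 0.9 -1.3  6. ] T [-1.07 -0.08 -0.03] grip 0.311
203
plane n [-0.999 -0.022  0.023] incl 88.7 N 75 c [-56.8 -88.5  90.8] low end [ -56.8 -123.3   57.4] high end [-56.8 -40.5 136.8] x [-58.5 -55.4]
plane n [ 0.025 -0.811  0.585] incl 54.2 N 44 c [-24.3 -62.4 116. ] low end [-24.3 -75.8  97.4] high end [-24.3 -42.4 143.7] x [-54.8  14.4]
265
plane n [-0.005  0.648  0.762] incl 40.4 N 81 c [-18.7 -95.1 113.2] low end [-18.7 -87.5 106.7] high end [ -18.7 -101.   118.2] x [-56.7  50.3]
plane n [ 0.995 -0.063  0.071] incl 85.9 N 62 c [ -55.4 -121.5   87.4] low end [ -55.4 -146.1   65.7] high end [-55.4 -95.1 110.7] x [-57.2 -53.9]
```

View pics/zoom2.png

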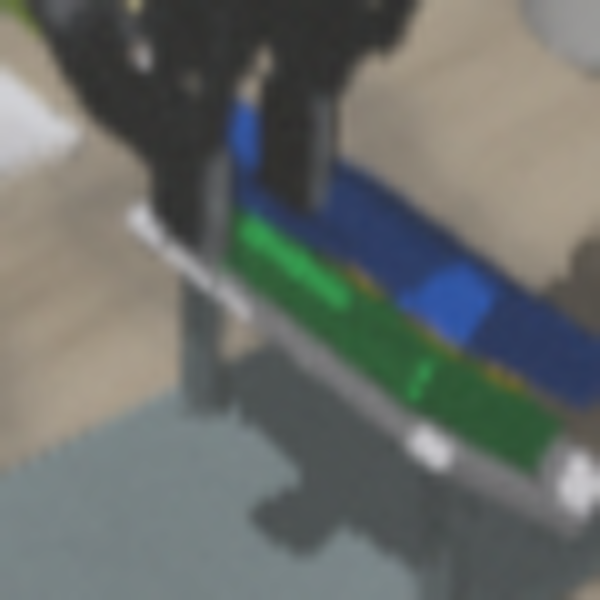

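```bash
python3 -m pendant '[[0,-0.1,0.07,0,0.685],[0,-0.16,0.13,0,0.678]]' 40; python3 go.py; python3 look.py af 110 260 270 440 scene; python3 gp.py af blue;python3 - <<'E'
import numpy as np,cv2
a=np.load('scene_af.npz')['a'][165:225,305:365]
cv2.imwrite('pics/zoom3.png',cv2.resize(cv2.cvtColor(a,cv2.COLOR_RGB2BGR),None,fx=10,fy=10,interpolation=cv2.INTER_CUBIC))
E
```

```text
clock: 27.02
position: [0.5149, -0.0232, 0.1266]
ee_rot: [0.999, -0.042, 0.002, 0.001]
ft_force: [-8.0, -3.6, 31.8]
grip_width: 0.322
t=27.02 stand mm [  1.4 -50.2 126.6] yaw_tool_vs_stand 0.03 tilt 0.29 F [-7.6 -4.3 31.8] T [-1.97  1.66 -0.07] grip 0.322
361
plane n [ 0.002 -0.594  0.805] incl 36.4 N 139 c [ -14.2 -117.   103.1] low end [ -14.2 -149.    79.5] high end [-14.2 -93.8 120.2] x [-57.1  51.2]
plane n [-0.039 -0.589  0.808] incl 36.1 N 71 c [-15.7 -82.2 112.5] low end [ -15.7 -140.2   70.2] high end [-15.7 -48.5 137.1] x [-55.8  48.8]
```

View pics/zoom3.png

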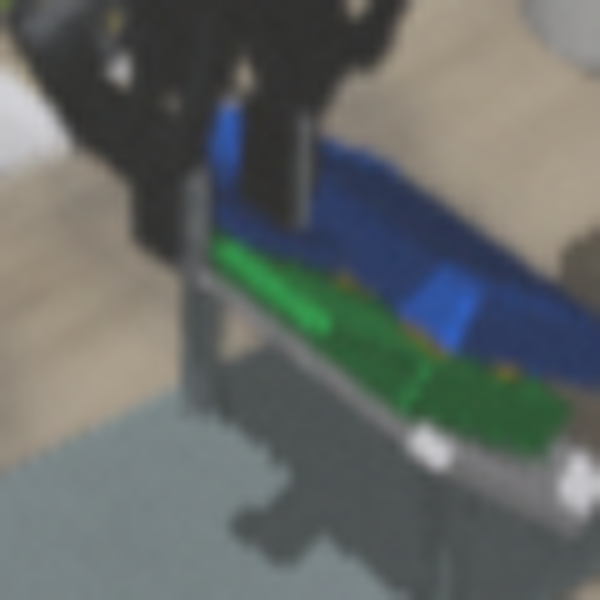

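```bash
python3 -m pendant '[[0,0,-0.03,0,0.67],[0,0,-0.04,0,0.66]]' 40; python3 go.py; python3 look.py ag 110 260 270 440 scene; python3 gp.py ag blue;python3 - <<'E'
import numpy as np,cv2
a=np.load('scene_ag.npz')['a'][165:225,305:365]
cv2.imwrite('pics/zoom4.png',cv2.resize(cv2.cvtColor(a,cv2.COLOR_RGB2BGR),None,fx=10,fy=10,interpolation=cv2.INTER_CUBIC))
E
```

```text
clock: 27.32
position: [0.5145, -0.0221, 0.1267]
ee_rot: [0.999, -0.042, 0.002, 0.0]
ft_force: [0.9, -0.9, 4.7]
grip_width: 0.338
t=27.32 stand mm [  0.8 -49.2 126.7] yaw_tool_vs_stand 0.07 tilt 0.19 F [ 1.  -0.8  4.7] T [-0.26 -0.25  0.02] grip 0.338
400
plane n [ 0.001 -0.566  0.824] incl 34.5 N 158 c [ -11.6 -121.1  101.8] low end [ -11.6 -147.9   83.4] high end [-11.6 -93.9 120.5] x [-57.3  50.2]
plane n [-0.016 -0.558  0.83 ] incl 33.9 N 79 c [-11.8 -81.8 113.5] low end [ -11.8 -143.1   72.3] high end [-11.8 -46.8 137. ] x [-57.   48.8]
```

View pics/zoom4.png

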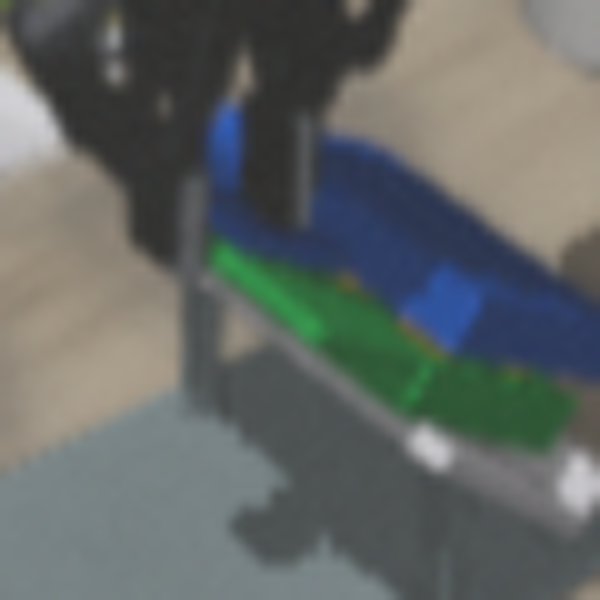

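```bash
python3 -m pendant '[[0,0.08,-0.08,0,0.66],[0,0.16,-0.16,0,0.66]]' 40; python3 go.py; python3 look.py ah 110 260 270 440 scene; python3 gp.py ah blue;python3 - <<'E'
import numpy as np,cv2
a=np.load('scene_ah.npz')['a'][165:225,305:365]
cv2.imwrite('pics/zoom5.png',cv2.resize(cv2.cvtColor(a,cv2.COLOR_RGB2BGR),None,fx=10,fy=10,interpolation=cv2.INTER_CUBIC))
E
```

```text
clock: 27.62
position: [0.5124, -0.0284, 0.1318]
ee_rot: [0.999, -0.042, -0.0, -0.0]
ft_force: [0.6, 0.3, 0.4]
grip_width: 0.339
t=27.62 stand mm [ -0.7 -55.7 131.8] yaw_tool_vs_stand 0.09 tilt 0.03 F [0.6 0.3 0.4] T [-0.   -0.02 -0.03] grip 0.339
284
plane n [0.008 0.783 0.622] incl 51.6 N 93 c [ -20.3 -103.6  103.7] low end [-20.3 -97.8  96.4] high end [ -20.3 -108.4  109.8] x [-56.3  52.4]
plane n [ 1.    -0.004  0.005] incl 89.7 N 59 c [ -56.9 -128.2   80.8] low end [ -56.9 -156.    57. ] high end [ -56.9 -104.9  100.9] x [-58.2 -55.5]
```

View pics/zoom5.png

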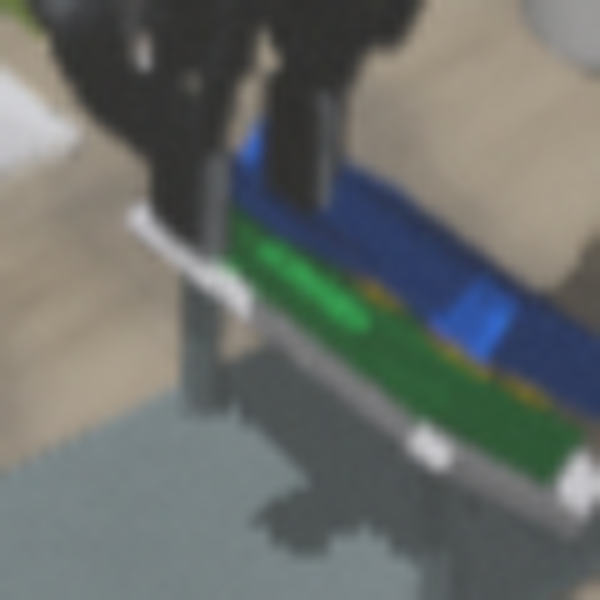

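```bash
python3 -m pendant '[[0,0,-0.03,0,0.65],[0,0,-0.03,0,0.65]]' 40; python3 go.py; python3 look.py ai 110 260 270 440 scene; python3 gp.py ai blue; python3 gp.py ai green
python3 - <<'E'
import numpy as np,cv2
a=np.load('scene_ai.npz')['a'][165:235,305:375]
cv2.imwrite('pics/zoom6.png',cv2.resize(cv2.cvtColor(a,cv2.COLOR_RGB2BGR),None,fx=8,fy=8,interpolation=cv2.INTER_CUBIC))
E
```

```text
clock: 27.92
position: [0.5125, -0.028, 0.1328]
ee_rot: [0.999, -0.042, -0.0, -0.0]
ft_force: [0.3, -0.1, -0.0]
grip_width: 0.35
t=27.93 stand mm [ -0.6 -55.3 132.8] yaw_tool_vs_stand 0.11 tilt 0.01 F [ 0.3 -0.1 -0. ] T [ 0.05 -0.01  0.01] grip 0.350
314
plane n [-0.002  0.747  0.665] incl 48.4 N 94 c [ -20.9 -101.9  103.6] low end [-20.9 -95.2  96. ] high end [ -20.9 -107.1  109.4] x [-56.9  51.1]
plane n [-0.014 -0.672  0.741] incl 42.2 N 70 c [ -22.3 -125.    92.9] low end [ -22.3 -156.6   64.3] high end [-22.3 -70.2 142.7] x [-59.1  42.3]
207
plane n [-1.     0.008  0.01 ] incl 89.5 N 81 c [-56.6 -94.2  83.6] low end [-56.6 -88.   78.2] high end [ -56.6 -100.    88.7] x [-58.2 -55. ]
plane n [-0.026 -0.84   0.542] incl 57.2 N 46 c [-18.6 -68.1 107.3] low end [-18.6 -81.6  86.3] high end [-18.6 -51.4 133.2] x [-52.5  29.8]
```

View pics/zoom6.png

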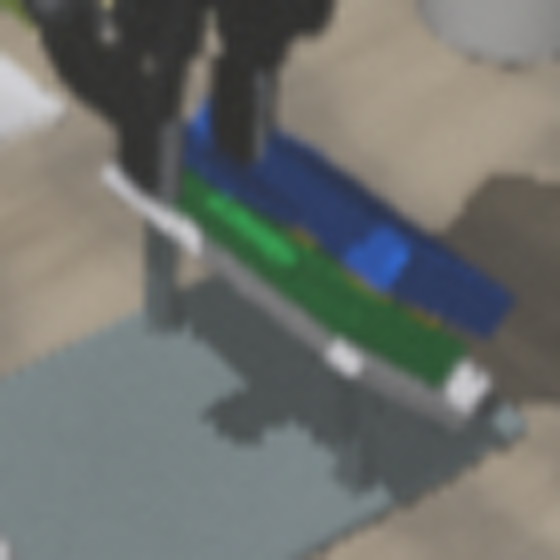

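```bash
python3 -m pendant '[[0,0,0,0,0.6],[0,0,-0.03,0,0.5],[0,0,-0.05,0,0.35],[0,0,-0.3,0,0.2],[0,0,-0.9,0,0.2]]' 20; python3 go.py; python3 look.py aj 110 260 270 440 scene; python3 gp.py aj blue; python3 gp.py aj green
python3 - <<'E'
import numpy as np,cv2
a=np.load('scene_aj.npz')['a'][165:235,305:375]
cv2.imwrite('pics/zoom7.png',cv2.resize(cv2.cvtColor(a,cv2.COLOR_RGB2BGR),None,fx=8,fy=8,interpolation=cv2.INTER_CUBIC))
E
```

```text
clock: 28.6
position: [0.512, -0.0282, 0.1691]
ee_rot: [0.999, -0.042, -0.001, -0.0]
ft_force: [-0.0, -0.2, 0.3]
grip_width: 0.799
t=28.60 stand mm [ -1.  -55.5 169.1] yaw_tool_vs_stand 0.10 tilt 0.09 F [ 0.  -0.2  0.3] T [-0.06 -0.05 -0.  ] grip 0.799
378
plane n [0.013 0.787 0.617] incl 51.9 N 113 c [  -7.  -102.9  103.5] low end [ -7.  -97.1  96.1] high end [  -7.  -107.5  109.3] x [-55.7  52.8]
plane n [-0.044 -0.621  0.783] incl 38.5 N 84 c [ -7.3 -88.1 108.9] low end [  -7.3 -146.6   62.4] high end [ -7.3 -59.8 131.4] x [-58.6  44.3]
218
plane n [-1.    -0.001  0.03 ] incl 88.3 N 70 c [-56.8 -91.9  86.6] low end [ -56.8 -129.6   85.3] high end [-56.8 -49.8  88. ] x [-58.7 -54.4]
plane n [ 0.02  -0.818  0.575] incl 54.9 N 57 c [-12.8 -68.8 106.4] low end [-12.8 -81.5  88.3] high end [-12.8 -49.7 133.4] x [-54.2  46.6]
```

View pics/zoom7.png

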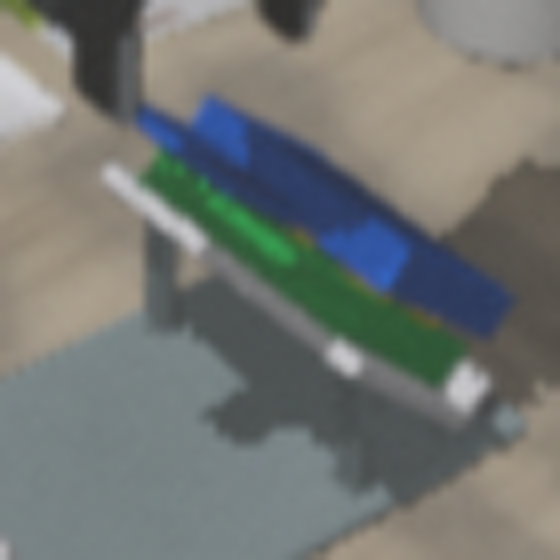

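Run:
```python
import numpy as np,cv2
a=np.load('scene_aj.npz')['a'][170:215,315:375]
cv2.imwrite('pics/zoom8.png',cv2.resize(cv2.cvtColor(a,cv2.COLOR_RGB2BGR),None,fx=13,fy=13,interpolation=cv2.INTER_CUBIC))
```

```text
(no output)
```

View pics/zoom8.png

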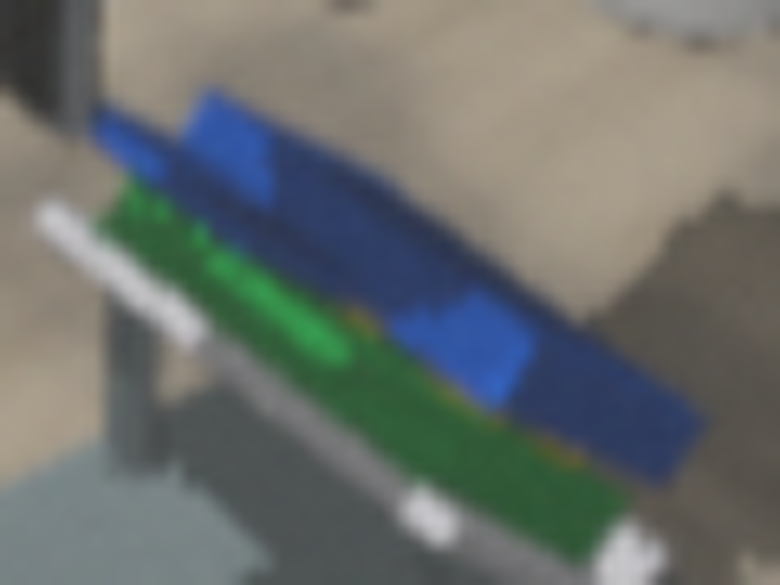

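Run:
```python
from h import *
o=np.array([-101.87,59.13]); ux=np.array([s2,s2]); n=np.array([-s2,s2])
for nm,p in(('blue rim foot',(655,487)),('blue back foot',(708,420)),('blue back top',(535,335)),('blue rim top',(492,408)),('green rim foot',(632,503)),('green back foot',(578,562))):
    uv=np.array(p)/13-.46+[315,170]
    q=(cast('scene',uv,np.array([-.057,0,0]),np.array([1.,0,0]))*1000)[0][1:]
    print(nm,q.round(1),'green frame x,z',((q-o)@ux).round(1),((q-o)@n).round(1))
```

```text
blue rim foot [-147.4   47.6] green frame x,z -40.3 24.1
blue back foot [-162.2   59.5] green frame x,z -42.4 42.9
blue back top [-104.8  112.4] green frame x,z 35.5 39.8
blue rim top [-94.  98.] green frame x,z 33.0 21.9
green rim foot [-140.5   46.6] green frame x,z -36.2 18.5
green back foot [-125.2   37.5] green frame x,z -31.8 1.2
```

```bash
python3 -m pendant '[[0,0.9,-0.4,0,0.5],[0,1.9,-0.4,0,1],[0,2.9,-0.3,0,1],[0,3.4,-0.1,0,1],[0,3.4,0.2,0,1]]' 20; python3 go.py -1.5 -188 55
```

```text
clock: 29.28
position: [0.5013, -0.1646, 0.1606]
ee_rot: [0.999, -0.043, 0.0, 0.0]
ft_force: [0.1, 0.6, -0.3]
grip_width: 0.001
t=29.27 stand mm [-1.000e-01 -1.923e+02  1.606e+02] yaw_tool_vs_stand -0.02 tilt 0.03 F [ 0.1  0.6 -0.3] T [ 0.06  0.01 -0.  ] grip 0.001
shift units [-0.036 -0.108  2.64 ] turn -0.004
```

```bash
python3 -m pendant '[[0,0,0.9,0,1],[0,0,1.8,0,1],[0,-0.1,2.5,0,1],[0,-0.1,2.6,0,1],[0,-0.15,2.6,0,1]]' 20; python3 go.py -1.5 -177 55; python3 look.py ak 110 260 270 440 scene
python3 - <<'E'
import numpy as np,cv2
a=np.load('scene_ak.npz')['a'][160:220,315:385]
cv2.imwrite('pics/zoom9.png',cv2.resize(cv2.cvtColor(a,cv2.COLOR_RGB2BGR),None,fx=10,fy=10,interpolation=cv2.INTER_CUBIC))
E
```

```text
clock: 29.9
position: [0.5023, -0.1569, 0.0575]
ee_rot: [0.999, -0.041, 0.0, -0.0]
ft_force: [0.6, 0.2, 0.5]
grip_width: 0.003
t=29.90 stand mm [   0.2 -184.6   57.5] yaw_tool_vs_stand 0.16 tilt 0.03 F [0.5 0.2 0.5] T [ 0.05  0.02 -0.02] grip 0.003
shift units [-0.041 -0.189  0.061] turn 0.026
```

View pics/zoom9.png

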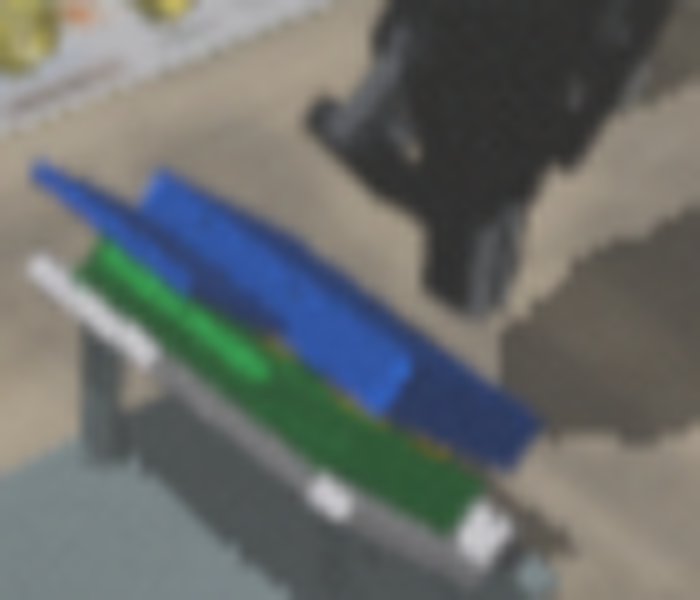

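```bash
python3 -m pendant '[[0,-0.08,0.05,0,1],[0,-0.16,0.05,0,1]]' 20; python3 go.py; python3 -m pendant '[[0,-0.04,0,0,1],[0,-0.08,0,0,1]]' 20; python3 go.py; python3 -m pendant '[[0,-0.04,0,0,1],[0,-0.08,0,0,1]]' 20; python3 go.py
```

```text
clock: 30.2
position: [0.5026, -0.1513, 0.0555]
ee_rot: [0.999, -0.042, 0.0, 0.0]
ft_force: [0.3, 0.8, 0.5]
grip_width: -0.0
t=30.20 stand mm [   0.  -178.9   55.5] yaw_tool_vs_stand 0.09 tilt 0.06 F [0.2 0.8 0.5] T [ 0.03 -0.04 -0.06] grip -0.000
clock: 30.45
position: [0.5026, -0.1482, 0.055]
ee_rot: [0.999, -0.042, 0.0, 0.0]
ft_force: [-0.3, 0.5, -0.0]
grip_width: -0.002
t=30.45 stand mm [  -0.2 -175.9   55. ] yaw_tool_vs_stand 0.09 tilt 0.02 F [-0.3  0.5 -0. ] T [ 0.    0.04 -0.05] grip -0.002
clock: 30.7
position: [0.5029, -0.145, 0.0549]
ee_rot: [0.999, -0.042, 0.0, 0.0]
ft_force: [-0.6, -1.8, 0.2]
grip_width: 0.001
t=30.70 stand mm [  -0.3 -172.7   54.9] yaw_tool_vs_stand 0.09 tilt 0.01 F [-0.4 -1.8  0.2] T [-0.17  0.01  0.01] grip 0.001
```

Contact starts at TCP y ≈ -174; push a few mm more.

```bash
python3 -m pendant '[[0,-0.04,0,0,1],[0,-0.08,0,0,1]]' 20; python3 go.py; python3 -m pendant '[[0,-0.03,0,0,1],[0,-0.03,0,0,1]]' 20; python3 go.py;  python3 look.py al 110 260 270 440 scene
python3 - <<'E'
import numpy as np,cv2
a=np.load('scene_al.npz')['a'][160:220,315:385]
cv2.imwrite('pics/zoom10.png',cv2.resize(cv2.cvtColor(a,cv2.COLOR_RGB2BGR),None,fx=10,fy=10,interpolation=cv2.INTER_CUBIC))
E
```

```text
clock: 30.95
position: [0.5033, -0.142, 0.0551]
ee_rot: [0.999, -0.042, 0.0, 0.0]
ft_force: [-0.2, -2.3, 1.4]
grip_width: -0.001
t=30.95 stand mm [-1.000e-01 -1.696e+02  5.510e+01] yaw_tool_vs_stand 0.08 tilt 0.03 F [-0.  -2.3  1.4] T [-0.21 -0.04 -0.01] grip -0.001
clock: 31.2
position: [0.5033, -0.1406, 0.055]
ee_rot: [0.999, -0.042, 0.0, 0.0]
ft_force: [0.1, -0.4, 2.2]
grip_width: 0.002
t=31.20 stand mm [  -0.2 -168.2   55. ] yaw_tool_vs_stand 0.10 tilt 0.02 F [ 0.1 -0.4  2.2] T [-0.17 -0.    0.04] grip 0.002
```

View pics/zoom10.png

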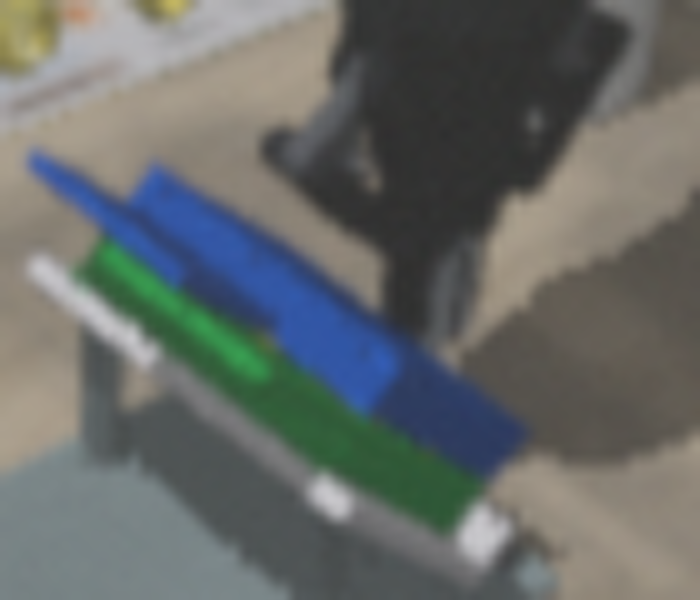

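```bash
python3 -m pendant '[[0,0,0,0,1],[0,0,0,0,1]]' 20; python3 -m pendant '[[0,0.3,0,0,1],[0,0.5,-0.5,0,0.8],[0,0.5,-1.5,0,0.5],[0,0.4,-2.7,0,0],[0.3,-0.4,-3.1,0,0]]' 20; python3 go.py 32 -69 200; python3 look.py am 110 260 270 440 scene
python3 - <<'E'
import numpy as np,cv2
from h import *
a=np.load('scene_am.npz')['a'][160:220,315:385]
cv2.imwrite('pics/zoom11.png',cv2.resize(cv2.cvtColor(a,cv2.COLOR_RGB2BGR),None,fx=10,fy=10,interpolation=cv2.INTER_CUBIC))
E
```

```text
clock: 31.5
position: [0.5032, -0.1407, 0.0549]
ee_rot: [0.999, -0.042, 0.0, 0.0]
ft_force: [0.2, -1.1, 1.6]
grip_width: 0.0
clock: 32.12
position: [0.517, -0.1286, 0.1816]
ee_rot: [0.999, -0.044, 0.002, 0.001]
ft_force: [0.7, 0.4, -0.7]
grip_width: 0.826
t=32.12 stand mm [  12.4 -155.1  181.6] yaw_tool_vs_stand -0.19 tilt 0.21 F [ 0.6  0.5 -0.7] T [-0.05 -0.04 -0.03] grip 0.826
shift units [ 0.485 -2.154 -0.462] turn -0.031
```

View pics/zoom11.png

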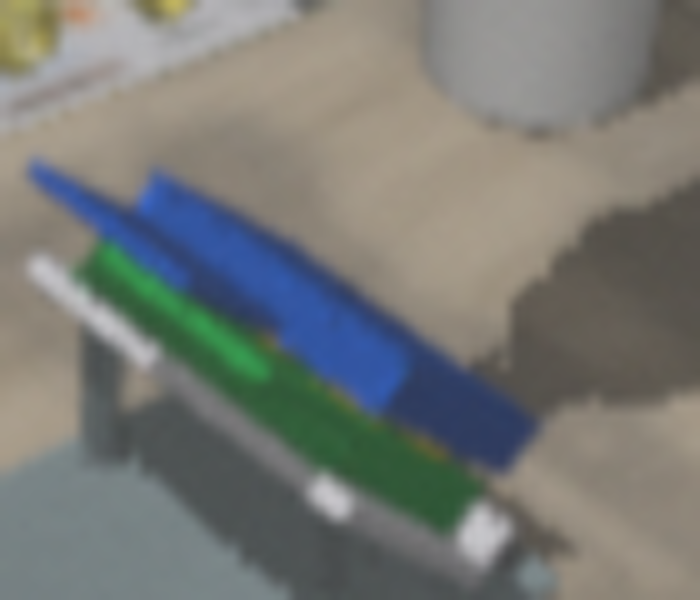

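```bash
python3 -m pendant '[[0.25,-0.9,0,0,0],[0.49,-1.8,0,0,0],[0.49,-2.08,0.4,0,0],[0.49,-2.08,0.9,0,0],[0.49,-2.08,1.3,0,0]]' 20; python3 go.py 32 -72 110
```

```text
clock: 32.8
position: [0.5421, -0.0456, 0.1251]
ee_rot: [0.999, -0.042, -0.001, 0.0]
ft_force: [-0.8, 0.7, -0.3]
grip_width: 1.002
t=32.80 stand mm [ 30.4 -70.2 125.1] yaw_tool_vs_stand 0.05 tilt 0.10 F [-0.9  0.6 -0.3] T [-0.01  0.05 -0.02] grip 1.002
shift units [0.042 0.044 0.377] turn 0.008
```

```bash
python3 -m pendant '[[0.04,0.04,0.42,0,0.2],[0.04,0.04,0.42,0,0.4],[0.04,0.04,0.42,0,0.55],[0.04,0.04,0.42,0,0.58],[0.04,0.04,0.42,0,0.58]]' 20; python3 go.py;python3 look.py an 110 260 270 440 scene
python3 - <<'E'
import numpy as np,cv2
from h import *
a=np.load('scene_an.npz')['a'][160:220,315:385]
cv2.imwrite('pics/zoom12.png',cv2.resize(cv2.cvtColor(a,cv2.COLOR_RGB2BGR),None,fx=10,fy=10,interpolation=cv2.INTER_CUBIC))
E
```

```text
clock: 33.42
position: [0.5447, -0.0461, 0.1106]
ee_rot: [0.999, -0.042, 0.0, 0.0]
ft_force: [-1.0, 0.5, 0.5]
grip_width: 0.421
t=33.42 stand mm [ 33.  -70.6 110.6] yaw_tool_vs_stand 0.10 tilt 0.05 F [-1.   0.4  0.5] T [-0.01 -0.02  0.05] grip 0.421
```

View pics/zoom12.png

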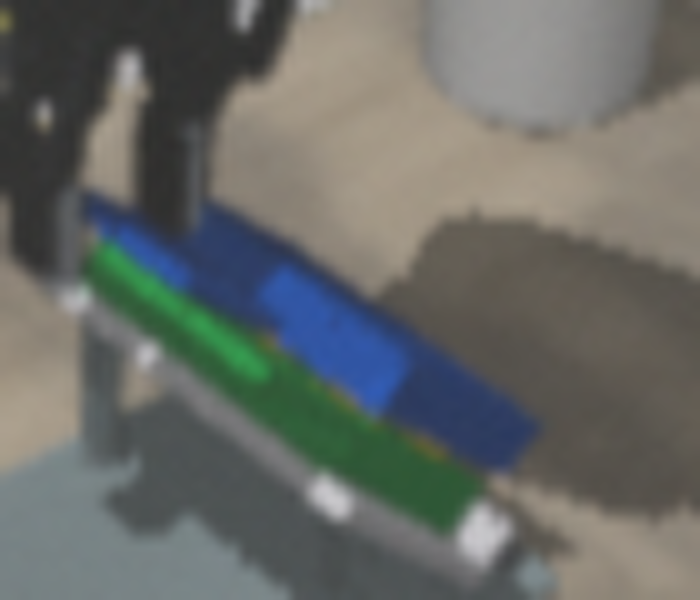

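```bash
python3 -m pendant '[[0,0.03,0,0,0.66],[0,0.05,0,0,0.72],[0,0.08,-0.06,0,1],[0,0.14,-0.14,0,1]]' 20; python3 go.py;python3 look.py ao 110 260 270 440 scene
python3 - <<'E'
import numpy as np,cv2
from h import *
a=np.load('scene_ao.npz')['a'][150:220,310:390]
cv2.imwrite('pics/zoom13.png',cv2.resize(cv2.cvtColor(a,cv2.COLOR_RGB2BGR),None,fx=9,fy=8,interpolation=cv2.INTER_CUBIC))
E
```

```text
clock: 33.98
position: [0.5449, -0.0517, 0.1168]
ee_rot: [0.999, -0.041, 0.001, 0.0]
ft_force: [0.2, 0.2, 6.2]
grip_width: 0.281
t=33.98 stand mm [ 33.6 -76.1 116.8] yaw_tool_vs_stand 0.13 tilt 0.13 F [0.2 0.2 6.2] T [-0.37  0.01  0.1 ] grip 0.281
```

View pics/zoom13.png

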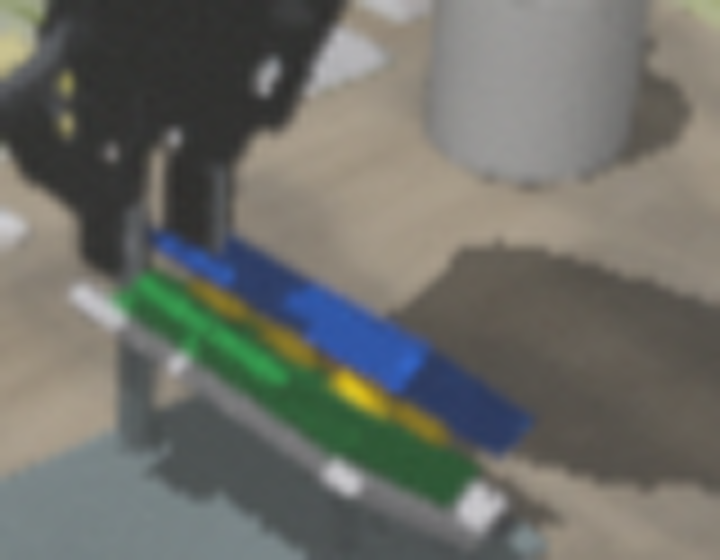

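```bash
python3 -m pendant '[[0,0.12,-0.14,0,1],[0,0.24,-0.28,0,1],[0,0.36,-0.4,0,1]]' 20; python3 go.py;python3 look.py ap 110 260 270 440 scene
python3 - <<'E'
import numpy as np,cv2
from h import *
a=np.load('scene_ap.npz')['a'][150:220,310:390]
cv2.imwrite('pics/zoom14.png',cv2.resize(cv2.cvtColor(a,cv2.COLOR_RGB2BGR),None,fx=9,fy=8,interpolation=cv2.INTER_CUBIC))
E
```

```text
clock: 34.4
position: [0.5426, -0.0672, 0.132]
ee_rot: [0.999, -0.042, -0.0, 0.0]
ft_force: [-0.5, -2.4, 1.8]
grip_width: 0.19
t=34.40 stand mm [ 32.7 -91.7 132. ] yaw_tool_vs_stand 0.05 tilt 0.04 F [-0.3 -2.5  1.8] T [-0.97 -0.04 -0.02] grip 0.190
```

View pics/zoom14.png

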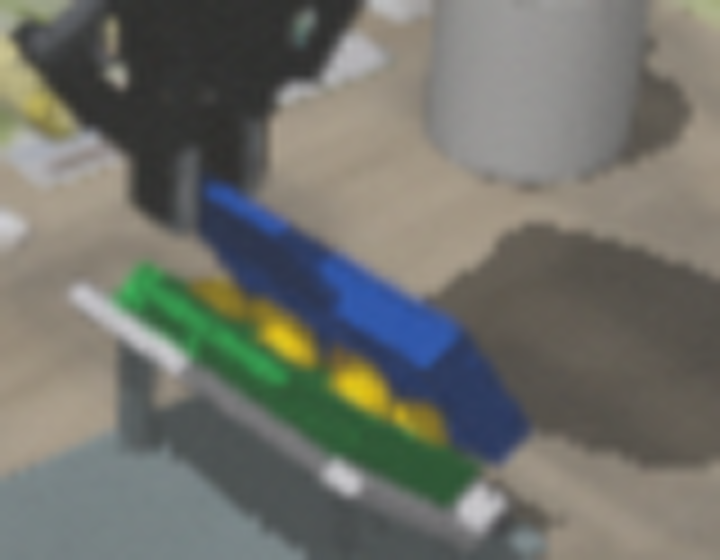

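```bash
python3 -m pendant '[[0,0.18,-0.12,0,1],[0,0.36,-0.24,0,1],[0,0.54,-0.34,0,1],[0,0.7,-0.4,0,1]]' 20; python3 go.py;python3 look.py aq 110 260 270 440 scene
python3 - <<'E'
import numpy as np,cv2
from h import *
a=np.load('scene_aq.npz')['a'][150:220,310:390]
cv2.imwrite('pics/zoom15.png',cv2.resize(cv2.cvtColor(a,cv2.COLOR_RGB2BGR),None,fx=9,fy=8,interpolation=cv2.INTER_CUBIC))
E
```

```text
clock: 34.95
position: [0.5402, -0.0946, 0.1478]
ee_rot: [0.999, -0.042, -0.0, 0.0]
ft_force: [-1.3, -4.0, -1.8]
grip_width: 0.106
t=34.95 stand mm [  32.7 -119.2  147.8] yaw_tool_vs_stand 0.08 tilt 0.01 F [-0.9 -4.1 -1.8] T [-0.84 -0.05 -0.07] grip 0.106
```

View pics/zoom15.png

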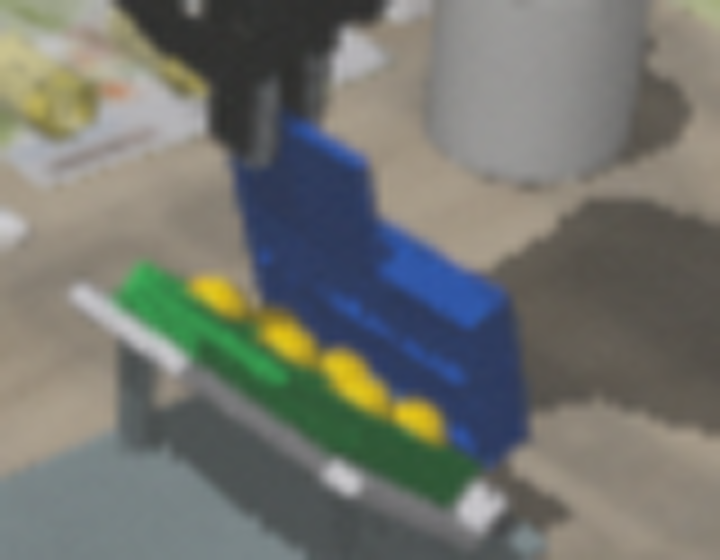

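```bash
python3 -m pendant '[[0,0.2,0,0,1],[0,0.4,0,0,1],[0,0.6,-0.1,0,1],[0,0.8,-0.3,0,1],[0,0.8,-0.8,0,1]]' 40; python3 go.py; python3 -m pendant '[[0,0,-0.6,0,1],[0,0,-1.2,0,1],[0,0,-1.4,0,1],[0,0,-1.4,0,1]]' 60;python3 go.py;python3 look.py ar 110 260 270 440 scene,top;python3 gp.py ar blue
```

```text
clock: 35.62
position: [0.5372, -0.1259, 0.1796]
ee_rot: [0.999, -0.042, -0.001, -0.001]
ft_force: [0.5, 0.4, -0.7]
grip_width: 0.06
t=35.62 stand mm [  32.3 -150.7  179.6] yaw_tool_vs_stand 0.08 tilt 0.12 F [ 0.5  0.5 -0.7] T [ 0.04 -0.04  0.03] grip 0.060
clock: 36.12
position: [0.5379, -0.1256, 0.2358]
ee_rot: [0.999, -0.041, 0.0, -0.0]
ft_force: [0.1, -0.5, -1.3]
grip_width: 0.055
t=36.12 stand mm [  33.  -150.3  235.8] yaw_tool_vs_stand 0.12 tilt 0.03 F [ 0.1 -0.5 -1.3] T [-0.02  0.    0.06] grip 0.055
979
plane n [-0.003 -1.     0.02 ] incl 88.9 N 403 c [   0.9 -148.4  196.3] low end [   0.9 -149.7  132.8] high end [   0.9 -147.3  253.7] x [-58.1  50.7]
plane n [-0.007 -1.     0.023] incl 88.7 N 121 c [  -8.9 -151.2  183.9] low end [  -8.9 -152.4  132. ] high end [  -8.9 -149.6  254.3] x [-58.4  48.9]
```

View pics/scene_ar.png

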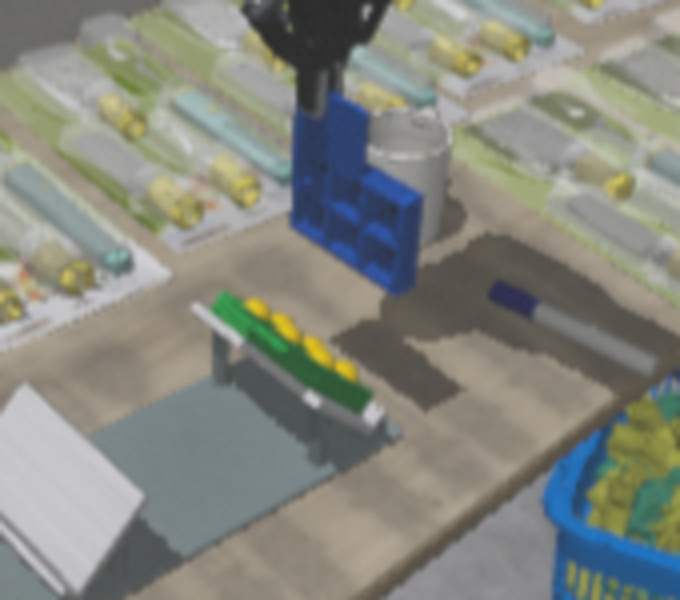

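```bash
python3 -m pendant '[[0,0,-0.6,0,1],[0,0,-0.9,0,1],[0,-0.6,-0.9,0,1],[0,-1.6,-0.9,0,1],[0,-2.7,-0.9,0,1]]' 60;python3 -m pendant '[[0,-1.1,0,0,1],[0,-2.2,0,0,1],[0,-3.3,0,0,1],[0,-4.3,0,0,1],[0,-4.4,0,0,1]]'; python3 go.py 33 135 158
```

```text
clock: 36.85
position: [0.5466, -0.0176, 0.2711]
ee_rot: [0.999, -0.042, -0.0, 0.0]
ft_force: [0.6, -0.2, -1.2]
grip_width: 0.053
clock: 37.48
position: [0.5604, 0.1608, 0.271]
ee_rot: [0.999, -0.039, -0.001, -0.001]
ft_force: [-0.1, -0.2, -1.5]
grip_width: 0.056
t=37.48 stand mm [ 31.1 137.  271. ] yaw_tool_vs_stand 0.40 tilt 0.11 F [-0.1 -0.2 -1.5] T [-0.06 -0.03  0.06] grip 0.056
shift units [0.051 0.054 2.825] turn 0.067
```

```bash
python3 -m pendant '[[0,0.05,0.8,0,1],[0,0.05,1.7,0,1],[0,0.05,2.5,0,1],[0,0.05,2.75,0,1],[0,0.05,2.75,0,1]]' 60; python3 go.py;python3 look.py as 110 260 200 370 scene,top;python3 gp.py as blue
```

```text
clock: 38.1
position: [0.5613, 0.1546, 0.1617]
ee_rot: [0.999, -0.042, -0.0, 0.0]
ft_force: [0.3, 0.3, 0.4]
grip_width: 0.055
t=38.10 stand mm [ 32.5 130.8 161.7] yaw_tool_vs_stand 0.07 tilt 0.04 F [0.3 0.3 0.4] T [-0.02 -0.01  0.01] grip 0.055
824
plane n [ 0.001 -1.     0.019] incl 88.9 N 374 c [ -3.6 132.3 119.2] low end [ -3.6 131.1  59. ] high end [ -3.6 133.5 180.5] x [-58.4  47.7]
plane n [ 0.001 -1.     0.021] incl 88.8 N 138 c [-10.3 129.1 106.4] low end [-10.3 128.1  59.5] high end [-10.3 130.7 181.6] x [-59.4  48.2]
```

View pics/scene_as.png

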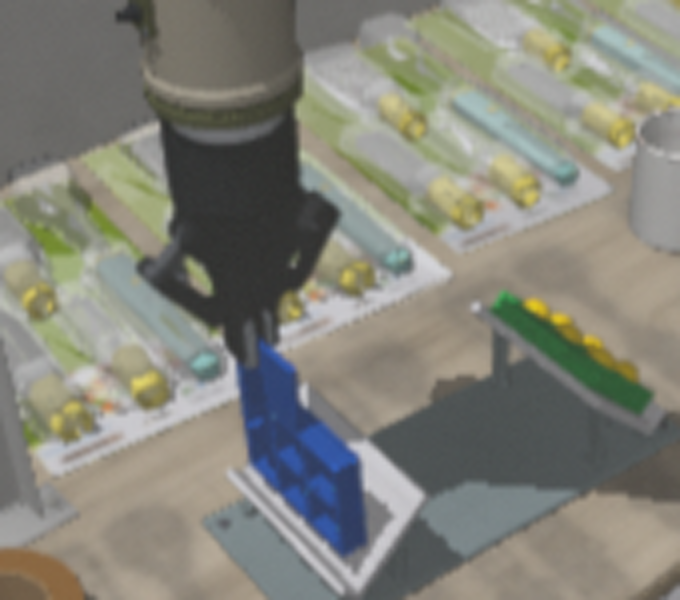

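View pics/top_as.png

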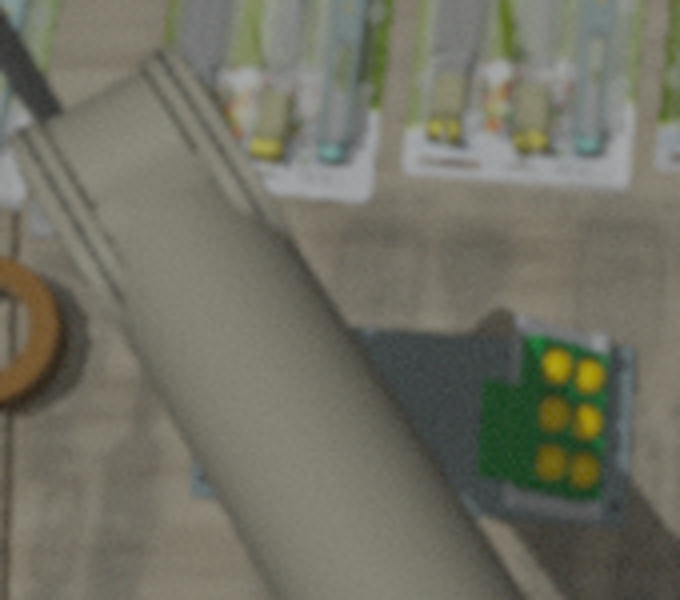

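```bash
python3 -m pendant '[[0,-0.06,0.1,0,1],[0,-0.06,0.2,0,1],[0,-0.03,0.24,0,1],[0,0.1,0.24,0,1],[0,0.2,0.24,0,1]]' 40; python3 go.py; python3 -m pendant '[[0,0.06,0,0,0.935],[0,0.15,0,0,0.925]]' 40; python3 go.py; python3 -m pendant '[[0,0.1,0,0,0.915],[0,0.18,0,0,0.905]]' 40; python3 go.py;python3 look.py at 110 260 200 370 scene;python3 gp.py at blue
```

```text
clock: 38.83
position: [0.5609, 0.1491, 0.153]
ee_rot: [0.999, -0.041, 0.001, -0.002]
ft_force: [0.1, 8.3, 2.2]
grip_width: 0.052
t=38.83 stand mm [ 32.5 125.3 153. ] yaw_tool_vs_stand 0.17 tilt 0.22 F [-0.6  8.3  2.2] T [2.62 0.09 0.04] grip 0.052
clock: 39.08
position: [0.5606, 0.1427, 0.1535]
ee_rot: [0.999, -0.041, 0.001, -0.001]
ft_force: [-0.7, 4.5, 6.6]
grip_width: 0.076
t=39.08 stand mm [ 32.9 118.9 153.5] yaw_tool_vs_stand 0.16 tilt 0.19 F [-1.1  4.4  6.6] T [ 1.66  0.24 -0.02] grip 0.076
clock: 39.33
position: [0.5602, 0.1345, 0.1535]
ee_rot: [0.999, -0.042, 0.001, -0.001]
ft_force: [-0.7, 3.4, 6.3]
grip_width: 0.097
t=39.33 stand mm [ 33.1 110.7 153.5] yaw_tool_vs_stand 0.11 tilt 0.15 F [-1.   3.3  6.3] T [1.03 0.24 0.01] grip 0.097
997
plane n [-0.007  0.988  0.157] incl 81.0 N 446 c [  0.6 121.2 113.1] low end [  0.6 130.9  52.1] high end [  0.6 112.  171. ] x [-58.8  50.3]
plane n [-0.023  0.989  0.144] incl 81.7 N 136 c [-14.  120.3  98.3] low end [-14.  127.   51.7] high end [-14.  109.5 172.4] x [-59.2  47.1]
```

```bash
python3 -m pendant '[[0,0.13,0.01,0,0.895],[0,0.27,0.02,0,0.885],[0,0.41,0.03,0,0.873],[0,0.54,0.05,0,0.86]]' 40; python3 go.py; python3 -m pendant '[[0,0.13,0.03,0,0.85],[0,0.26,0.06,0,0.842],[0,0.39,0.09,0,0.834],[0,0.49,0.12,0,0.827]]' 40; python3 go.py;python3 look.py au 110 260 200 370 scene;python3 gp.py au blue
```

```text
clock: 39.88
position: [0.5576, 0.1118, 0.15]
ee_rot: [0.999, -0.042, -0.0, 0.0]
ft_force: [0.6, 0.8, 2.6]
grip_width: 0.136
t=39.88 stand mm [ 32.5  87.8 150. ] yaw_tool_vs_stand 0.07 tilt 0.02 F [0.6 0.9 2.6] T [ 0.64 -0.04  0.02] grip 0.136
clock: 40.38
position: [0.5558, 0.0925, 0.1449]
ee_rot: [0.999, -0.042, -0.0, 0.0]
ft_force: [-0.2, 1.7, -0.8]
grip_width: 0.173
t=40.38 stand mm [ 32.3  68.5 144.9] yaw_tool_vs_stand 0.09 tilt 0.03 F [-0.4  1.7 -0.8] T [ 0.58  0.01 -0.01] grip 0.173
1289
plane n [0.002 0.852 0.523] incl 58.5 N 520 c [  1.4  97.  109.3] low end [  1.4 130.   55.5] high end [  1.4  65.6 160.5] x [-58.4  51.4]
plane n [0.002 0.856 0.517] incl 58.8 N 176 c [ -3.3 101.3  97.8] low end [ -3.3 128.4  52.9] high end [ -3.3  63.6 160. ] x [-59.7  49.4]
```

View pics/scene_au.png

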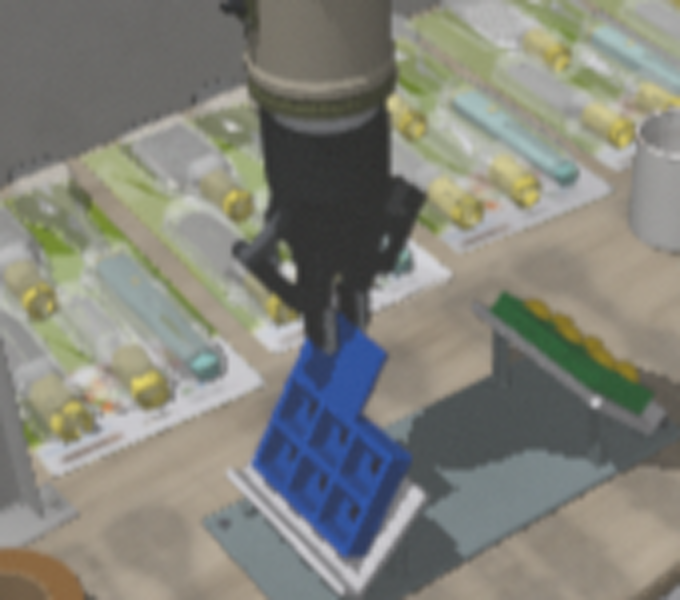

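```bash
python3 -m pendant '[[0,0.13,0.06,0,0.817],[0,0.26,0.13,0,0.806],[0,0.39,0.2,0,0.796],[0,0.48,0.26,0,0.787]]' 40; python3 go.py;python3 look.py av 110 260 200 370 scene;python3 gp.py av blue
```

```text
clock: 40.92
position: [0.5544, 0.0732, 0.1347]
ee_rot: [0.999, -0.042, -0.0, 0.0]
ft_force: [-1.0, 0.2, -0.4]
grip_width: 0.214
t=40.92 stand mm [ 32.6  49.1 134.7] yaw_tool_vs_stand 0.07 tilt 0.02 F [-1.   0.1 -0.4] T [ 0.03 -0.01 -0.01] grip 0.214
1366
plane n [-0.006  0.707  0.708] incl 45.0 N 525 c [ 1.9 93.9 91.9] low end [  1.9 140.2  45.7] high end [  1.9  53.4 132.2] x [-59.   49.9]
plane n [0.007 0.712 0.703] incl 45.4 N 196 c [  2.8 104.9  59.4] low end [  2.8 126.5  37.6] high end [ 2.8 77.5 87.2] x [-57.3  46.9]
```

View pics/scene_av.png

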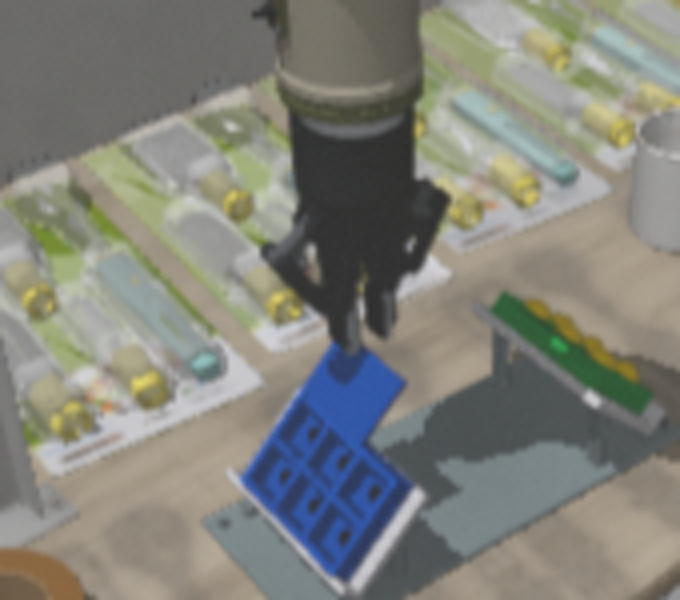

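```bash
python3 -m pendant '[[0,0,-0.05,0,0.6],[0,0,-0.5,0,0.4],[0,0,-1.3,0,0.2],[0,0,-2.3,0,0.2],[-0.5,0.5,-2.8,0,0.2]]' 20; python3 -m pendant '[[-1,1,-0.3,0,0],[-2,2.2,-0.3,0,0],[-3,3.4,-0.3,0,0],[-4,4.6,-0.3,0,0],[-4.5,5.6,-0.3,0,0]]'; python3 -m pendant '[[-0.3,1.2,0,0,0],[-0.5,2.4,0,0,0],[-0.6,3.4,0,0,0],[-0.6,3.4,0,0,0]]'; python3 go.py;python3 look.py end 110 260 230 400 scene,top;python3 gp.py end blue; python3 gp.py end green
```

```text
clock: 41.6
position: [0.5339, 0.0575, 0.2505]
ee_rot: [0.999, -0.04, 0.002, -0.001]
ft_force: [-0.1, -0.6, 0.0]
grip_width: 0.803
clock: 42.22
position: [0.3333, -0.1538, 0.2606]
ee_rot: [0.999, -0.042, 0.001, 0.001]
ft_force: [0.9, 0.3, 1.1]
grip_width: 0.999
clock: 42.72
position: [0.299, -0.2881, 0.26]
ee_rot: [0.999, -0.043, 0.001, 0.0]
ft_force: [0.4, -0.1, -0.5]
grip_width: 0.997
t=42.73 stand mm [-191.2 -332.6  260. ] yaw_tool_vs_stand -0.09 tilt 0.07 F [ 0.4 -0.1 -0.5] T [ 0.05 -0.02 -0.01] grip 0.997
1383
plane n [0.006 0.717 0.697] incl 45.8 N 578 c [ 2.9 91.8 93.5] low end [  2.9 139.1  45. ] high end [  2.9  53.5 133. ] x [-59.1  50.6]
plane n [-0.008  0.741  0.672] incl 47.8 N 185 c [ -2.1 106.4  57.9] low end [ -2.1 125.3  37.2] high end [-2.1 78.6 88.6] x [-57.7  46.9]
225
plane n [ 0.999 -0.044  0.021] incl 88.8 N 72 c [-57.  -93.4  84.4] low end [ -57.  -114.3   41.2] high end [-57.  -66.7 139.3] x [-58.6 -55.4]
plane n [-0.003 -0.828  0.56 ] incl 55.9 N 57 c [-10.7 -67.  106.8] low end [-10.7 -80.7  86.5] high end [-10.7 -49.5 132.6] x [-52.   45.7]
```

View pics/scene_end.png

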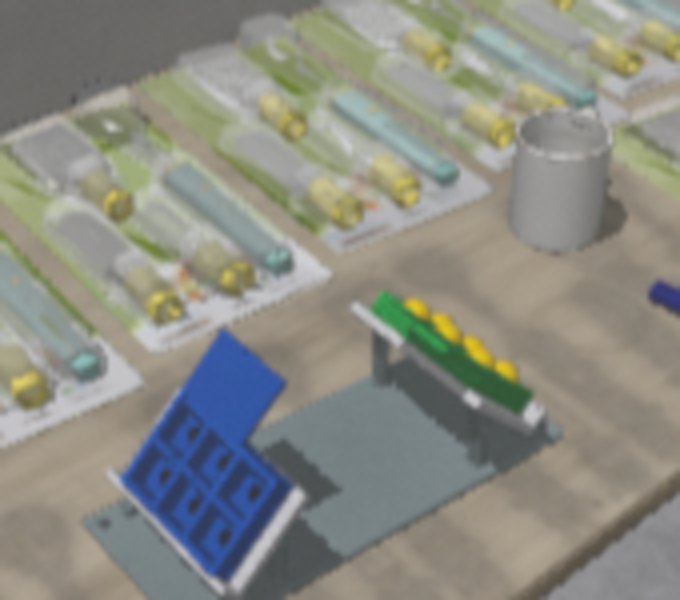

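View pics/top_end.png

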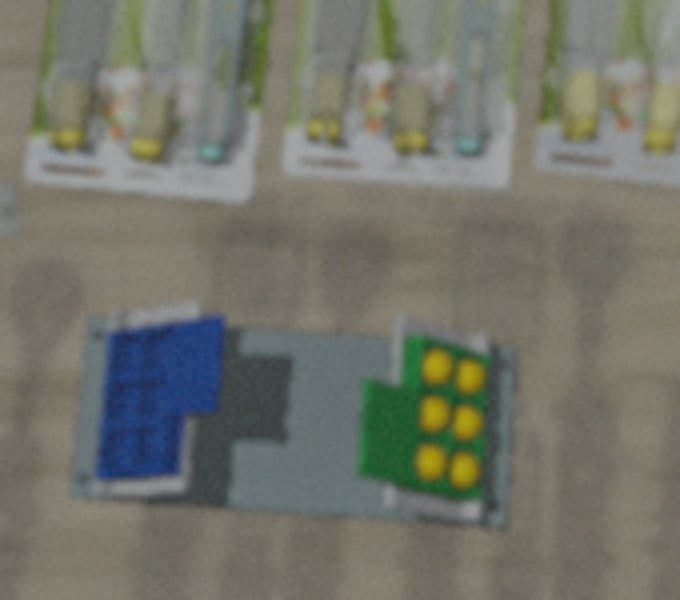

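```bash
sed 's/scene_{tag}/top_{tag}/; s/cloud(.scene./cloud("top"/' gp.py > gpt.py; python3 gpt.py end green; python3 gpt.py end blue
python3 - <<'E'
from h import *
z=np.load('top_end.npz'); z0=np.load('top0.npz')
hsv=cv2.cvtColor(z['a'],cv2.COLOR_RGB2HSV); m=cv2.inRange(hsv,(15,150,100),(32,255,255)); P=w2s(cloud('top',z['d']).reshape(-1,3)).reshape(400,640,3)*1000
n,l,st,c=cv2.connectedComponentsWithStats(m)
o=np.array([-101.87,59.13])
for i in range(1,n):
    if st[i,4]>12:
        q=P[l==i]; k=q[np.argmax(q[:,2]-q[:,1])]; 
        if abs(k[0])<80 and abs(k[1])<160: print(st[i,4],'highest above tray (want 28):',((k[1:]-o)@[-s2,s2]).round(1), q.mean(0).round(0))
d=cv2.absdiff(z['a'],z0['a']).max(2)>60; ys,xs=np.nonzero(d); 
for nm,b in(('tape',(170,215,172,220)),('mug',(155,195,405,450)),('cutter',(222,275,178,197)),('marker',(215,270,410,430))):
    print(nm,'changed px',d[b[0]:b[1],b[2]:b[3]].sum())
E
```

```text
537
plane n [ 0.005 -0.715  0.699] incl 45.7 N 296 c [-14.3 -85.8 101.7] low end [ -14.3 -141.2   45. ] high end [-14.3 -51.9 136.3] x [-55.7  51.1]
plane n [ 0.    -0.719  0.695] incl 46.0 N 98 c [-17.7 -79.7 104.5] low end [ -17.7 -136.1   46.2] high end [-17.7 -52.5 132.6] x [-53.9  48.1]
946
plane n [-0.021  0.72   0.693] incl 46.1 N 312 c [ 6.8 89.9 97.3] low end [  6.8 139.3  45.9] high end [  6.8  52.9 135.7] x [-55.2  48.4]
plane n [-0.047  0.728  0.684] incl 46.9 N 136 c [ 7.7 90.9 91.6] low end [  7.7 136.5  43. ] high end [  7.7  51.4 133.7] x [-50.9  49.1]
52 highest above tray (want 28): 29.3 [  33. -103.   89.]
51 highest above tray (want 28): 32.1 [  -1. -102.   89.]
49 highest above tray (want 28): 30.6 [  -2. -127.   64.]
54 highest above tray (want 28): 29.9 [ -36. -102.   89.]
49 highest above tray (want 28): 30.8 [ -36. -128.   64.]
tape changed px 0
mug changed px 0
cutter changed px 0
marker changed px 0
```

Both trays lie flat at 45° on their decks. The knobs sit on the pocket floors, and the bystanders are unchanged. Handing in.

```bash
python3 -c "
from workcell import hand_in,manip
print(hand_in()); print(manip.get_obs()['clock'])"
```

```text
the job is handed in; nothing more can be done
None
the job is handed in; nothing more can be done
```

The job is handed in, at about 43 s on the robot's clock (limit 67 s). All six knobs are in the green tray and the empty blue tray is back on its own slope. `hand_in()` gives no verdict, so whether the intermediate steps counted is my own reading.

**What I did:** The tool stays vertical, so each tray was turned by pinching its lip until it hung upright, then leaning it onto the other slope with the jaws opening little by little. I closed the green tray on the blue one, turned the pair over by the overlapping lips, then hinged the blue tray off by its lip and laid it back.

**What went wrong on the way:**
- **First closing attempt:** I opened the jaws too fast and the green tray slipped off the blue tray's lower end and came to rest leaning there. I picked it up again and the second attempt closed properly. No knob came out.
- **Turned-over pair:** It first rested with the blue tray about 3–5 mm proud, riding on the knobs. By my estimate that is just inside the step 2 limit. I pushed the blue tray up the slope until the joint looked shut and held it for over half a second. It slid back part of the way when I let go.

**Last checks:**
- **Tray positions:** Both trays measured within about 1° of 45°, seated at their ledges.
- **Knobs:** The top view shows six knobs in six pockets. Five were measured at 29–32 mm above the green tray's underside, where 28 is expected for a knob on the floor. That is slightly high, and I put it down to depth noise. The sixth was not picked out by that measurement and is confirmed only by the picture.
- **Bystanders:** No image change at the mug, tape roll, marker or cutter.
- **Robot:** The arm was well clear of everything.

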